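# Load and lock the drill-guide slide

## Task

Load the wooden drill-guide slide from its storage cradle into the drilling dock: push it in nose first, right up to the end stop, so that its own sloped nose lifts the steel bail and the bail drops back down behind the block; do not touch the bail with the robot. Then lock it with the steel pin that stands in the cradle: put the pin down through the hole in the dock's metal bridge into the slide until its collar sits on the bridge. Leave the other things on the table where they are.

Things in the scene. Friction and masses are not known exactly. Their poses are not given: they have to be found in the camera images.
- dock: Drilling dock, fixed; origin under the middle of its plywood base, 270 (x) x 104 x 12 mm; z up, +x = the way the slide goes in (mouth at -x). Bed = top of the base, z 12. Wooden cheeks, 28 high over the bed, guide from x -13 to 105, 53 mm apart; flared guides, as high, widen the mouth to 72 mm from x -13 to -41; farther out the bed is open at the sides, to x -135
- dock_stop (a point): Point on the dock's centre line where the bed meets the face of the wooden end stop (x 105, y 0, z 12 mm in the dock's frame; same axes). The slide is home when slide_nose is here
- dock_hole (a point): Centre of the pin hole, 14 mm in diameter, at the top of the dock's aluminium bridge (x 42.5, y 0, z 78 mm in the dock's frame; same axes). The bridge, 50 (x) x 78 x 12 mm, spans the channel from x 17.5 to 67.5, its underside 54 mm above the bed. With the slide home its own hole is straight below
- catch (a joint): Angle of the bail, a U of 11 mm steel rod hinged outside the cheeks (pivot x 85, z 34 mm in the dock's frame, axis along y), held down by its weight alone (180 g). 0 = down: the cross bar lies over the channel with its underside 31.5 mm above the bed, above the slide's handle but below the top of its block. It grows as the bar rises: 0.2 rad = bar on top of the block, limit 1.3
- catch_bar (a point): Middle of the bail's cross bar (91 mm long, along the dock's y); when down it is at x -9, y 0, z 49 mm in the dock's frame
- slide: Brown wooden slide, 300 g: block 105 x 50 x 50 mm, then a handle bar 90 x 28 x 20 mm (underside 8 mm above the block's). Origin under the block's middle, z up, +x to the nose: block x -52.5 to 52.5, handle to -142.5. Nose bevelled from 22 mm high at the front face to 50 mm at x 22.5. Vertical 17 mm hole through the block at x -10. Centre of mass at x -18. Starts in the cradle
- slide_nose (a point): Middle of the slide's lower front edge (x 52.5, y 0, z 0 mm in the slide's frame)
- slide_handle (a point): Point of the slide's handle at which to take it for pushing: x -120, y 0, z 18 mm in the slide's frame (22.5 mm from the handle's end, at half its height)
- cradle: Wooden storage cradle, fixed between two low bearers (34 mm high); 262 (x) x 84 mm, origin under its middle, z up, +x to the pin's end. Floor at z 24 bears the slide. A block (x -131 to -31, top z 60) has a 34 mm slot that hides the handle: lift the slide 40 mm to clear it. Lugs, top z 38, flank the nose from x 50 on. Pin block: x 85 to 131, top z 60, hole at x 108
- lock_pin: Steel pin, 94 mm long, 90 g, upright in the cradle's pin block (lift it 60 mm to clear). Origin at its lower tip, z up along it: shank 12 mm in diameter to z 54, its first 8 mm conical; collar 26 mm in diameter, z 54 to 58; round grip 24 mm in diameter, z 66 to 94. Fully in, its tip is 54 mm below dock_hole
- tape_measure: Bystander: yellow tape measure, 61 x 89 x 66 mm, origin at its underside
- screw_tin: Bystander: round green screw tin with a pale lid, 71 mm wide, 50 mm high, origin at its underside
- offcut: Bystander: brown hardwood offcut, 56 x 95 x 30 mm, origin at its underside

How it is judged (in metres and radians):
On the way, in this order (a step that is already met when the one before it is completed fails the run):
1. the slide's nose has lifted the bail: the block is under it and the bail is up (value of joint catch above 0.12 rad and x of slide_nose in the frame of dock_stop above -0.11 m and z of slide_nose in the frame of dock_stop below 0.01 m and horizontal distance between slide_nose and dock_stop below 0.11 m), for 0.1 s.
2. the slide is home against the stop and the bail has dropped behind its block (value of joint catch below 0.04 rad and distance between slide_nose and dock_stop below 0.006 m), for 0.2 s.
At the end, for the whole second after the job is handed in: The slide lies flat in the dock with its nose within 6 mm of the end stop, the bail is down behind its block (within 0.04 rad of its rest), and the lock pin stands upright in the hole of the bridge and of the slide, its collar within 5 mm of the bridge; all at rest (all of step 2 and angle between slide's own z axis and vertical below 0.06 rad and horizontal distance between lock_pin and dock_hole below 0.005 m and z of lock_pin in the frame of dock_hole between -0.058 and -0.049 m and angle between lock_pin's own z axis and vertical below 0.08 rad and linear speed of each of slide, lock_pin below 0.01 m/s); the robot touches nothing.
It fails at once if the robot touches the bail catch (contact force between any of the fingers, the arm and catch above 1 N).
It fails at once if the tape measure, the screw tin or the offcut is moved by more than 20 mm (distance of any of tape_measure, screw_tin, offcut from where it was at the start of the episode above 0.02 m).
It also fails if it takes over 67 s, if anything falls off the work surface, if the arm or the gripper's body presses on something with over 40 N, if the wrist force passes 120 N, or if a joint passes its speed limit or range.

## Robot

A 7-joint arm with a two-finger parallel gripper is mounted at the origin on a cart in front of the work surface, level with it; the furniture and walls round the work are solid. World frame = base frame: x ahead of the robot, y to its left, z up, the work surface at z = 0. Lengths are in m, angles in degrees, forces in N, time in s.
With the tool pointing down it reaches from about 0.425 to 0.8 m from the base axis. Payload 8.3 kg.
Tool frame: the origin (TCP) lies on the centre line of the jaws, within the pads' length; the fingertips stand 25 mm ahead of it and the grasp point (between the pads) lies 6 mm ahead of it; z points along the fingers, y is the line along which they close (so a half turn about z gives the same grasp; the last joint's range is limited). The gripper opens to 85 mm and grips with 20 to 120 N. Pads are 22 mm wide; open, the fingers measure 114 mm over their backs; the gripper's body (76 mm by 85 mm) begins 54 mm behind the grasp point. The pads swing forward as they close: fully open they stand 13 mm farther back than shut.
Start: joints at [-73.677, 21.967, 0.94, 78.501, -0.361, 79.538, -2.664], TCP at [0.213, 0.588, 0.256] pointing down, gripper open.
Joint ranges: [-169.22, 169.22], [-14.56, 117.87], [-87.37, 89.26], [10.42, 133.3], [-82.24, 262.24], [0.94, 117.77], [-172.7, 172.7]. Speed limits (degrees/s): [136.94, 136.94, 172.46, 172.46, 180, 180, 180].

## Interface

Orientations are given as a 3x3 rotation matrix whose columns are the frame's x, y, z axes.
In Python, from workcell import read_state, grab_frame, close_job gives the robot as it stands.
- The arm moves only by the tool send_rows, never from a script. Its argument "rows" is a list of rows, each an object of numbers: "dx", "dy", "dz": the shift along the tool's x, y, z scaled (see below); "spin": the turn about the tool's z scaled (see below); "jaw": the closure, from -1 (fully open) to 1 (shut), so that 0 is half open. In form: [{"dx": .., "dy": .., "dz": .., "spin": .., "jaw": ..}, ...]. A call has exactly 10 rows; each row is the pose to reach, as a shift and turn from the pose commanded when the call began, along the tool's axes at that moment, turning the shorter way round; what a row does not reach only later rows make up. The controller multiplies each number of a shift by 300 mm and each number of a turn by 360 degrees. A row lasts 1/12 s, in which the tool goes at most 41.7 mm and 7.16 degrees, less where a joint would pass 70% of its speed; a pose out of reach is approached as far as the arm can. A call with a number of a shift or a turn outside -1 to 1 is refused whole. A call with a gripper value outside its range is refused whole. The fingers move at their own pace and stop on an object; the grip force is fixed at half the most. Time passes only in rows, so rows that repeat a pose let the fingers close, or fill a call up. It gives the time, the measured TCP pose, the force, the opening and the grip force at its end, in the units of the state.
- read_state(): the state, without advancing time (a new reading comes with each control period).
- grab_frame(name): name is "scene" or "top" or "wrist"; returns a dict with "color" (384x512x3 uint8, red, green, blue), "fx", "fy", "cx", "cy" (pixels), "eye" and "attitude" of the camera in the world. Camera axes: x right, y down, z forward; pixel columns grow to the right and rows downward; lengths in m; the calibration is good to about 2 mm. The wrist camera is an equidistant fisheye: a pixel r from the principal point sees the ray r / f radians off the axis. A picture is of the moment at which its call begins. There is no depth.
- close_job(): hands the job in; it is judged then, once.
The state is a dict: "time": time; "qpos": joint angles; "qvel": joint speeds; "joint_torque": joint torques, N m; "tcp_pos": TCP position; "eef_rot": TCP orientation; "wrist_force": force on the tool from outside, world axes, zero at the start; "torque": the same for the moment, N m; "finger_gap": finger opening in m; "grasp_force": force on a finger pad.
Only numpy, scipy, OpenCV 4.12 (cv2) and the standard library are available. Lean on these libraries where they do the work, as an engineer would, in place of code of your own. Each camera call takes 0.05 s, during which the arm holds its last target. There are 200 camera calls.

## Working session

There is one attempt and no reset: what is moved stays moved. The work goes in short steps, Python scripts to look and compute and a tool call to move; the robot and the scene stay as the last step left them, time stands still between calls to the robot, and variables do not carry over. Pictures are saved under pics/ and viewed, at most 10 in all, crops included, and the job is handed in when it is done.

Besides the shell and the picture viewer there is one more tool, called after "Call:" as name([rows], argument=value, ...), one row to a line, values as JSON. send_rows: Moves the arm, as the interface text tells. Its arguments: {"type":"object","properties":{"rows":{"type":"array"}},"required":["rows"]}

```bash
mkdir -p pics; ls; python3 - <<'E'
from workcell import *
import cv2,numpy as np
s=read_state(); print(s['time'],s['tcp_pos'],np.round(s['eef_rot'],3).tolist(),s['finger_gap'])
for n in['scene','top']:
    f=grab_frame(n); cv2.imwrite(f'pics/{n}0.png',f['color'][...,::-1]); print(n,f['fx'],f['fy'],f['cx'],f['cy'],np.round(f['eye'],4).tolist(),np.round(f['attitude'],4).tolist())
E
```

```text
pics
0.0 [0.21279982 0.58715605 0.25526393] [[-0.94, 0.341, -0.001], [0.341, 0.94, -0.002], [-0.0, -0.002, -1.0]] 0.08560940634205298
scene 363.30408378362455 363.30408378362455 260.0863516377555 192.73640863725413 [0.0066, -0.6134, 0.7366] [[0.8105, -0.3574, 0.4641], [-0.5856, -0.5106, 0.6295], [0.012, -0.782, -0.6231]]
top 348.44526853838596 348.44526853838596 256.9873995976886 190.1415928627321 [0.2927, 0.0744, 1.2422] [[0.0208, -0.9868, 0.1604], [-0.9998, -0.0208, 0.0014], [0.0019, -0.1604, -0.9871]]
```

```bash
python3 - <<'E'
import cv2
for n in['scene','top']:
    cv2.imwrite(f'pics/{n}0b.png',cv2.resize(cv2.imread(f'pics/{n}0.png'),(800,600),interpolation=cv2.INTER_CUBIC))
E
```

```text
(no output)
```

View pics/top0b.png

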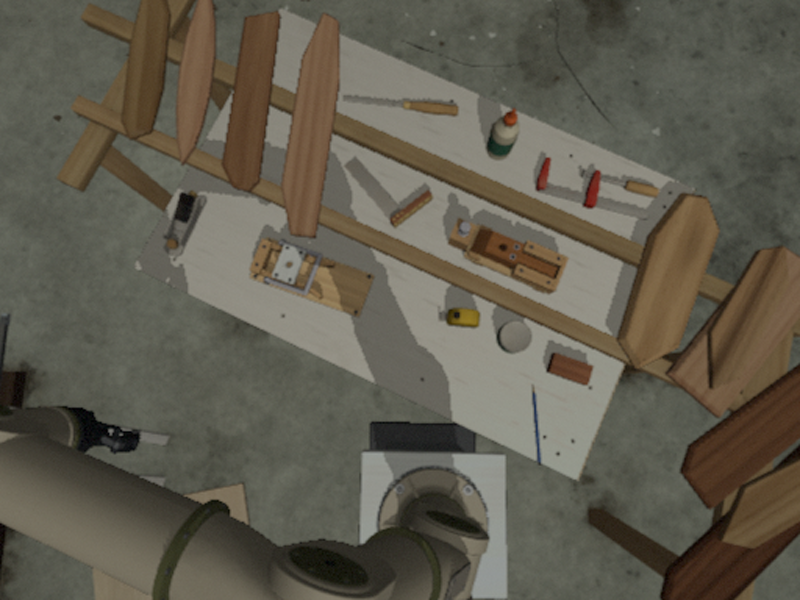

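View pics/scene0b.png

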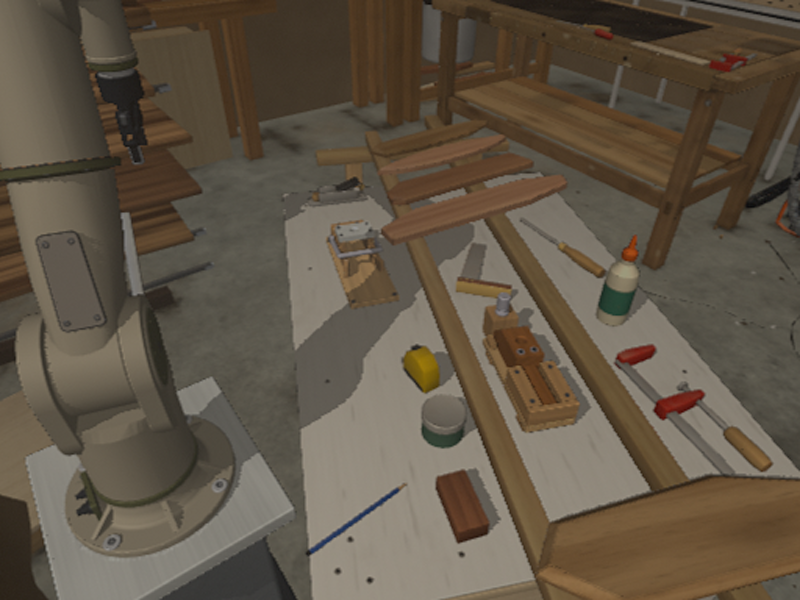

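The top view shows the dock at about (310,275), with its mouth to the lower right. The cradle is at about (510,255) with the pin at its left end (463,230). The bystanders are at (462,317), (515,336) and (570,369). Next I'll enlarge both fixtures in one picture.

```bash
python3 - <<'E'
import cv2,numpy as np
im=cv2.imread('pics/top0.png')
def crop(x,y,w,h): return cv2.resize(im[y:y+h,x:x+w],(800,h*800//w),interpolation=cv2.INTER_CUBIC)
# 100x37.5 px windows, 8x
a=crop(152,140,100,37+26-25+25,); b=crop(280,135,100,60)
a=crop(150,147,100,60)
p=np.vstack([cv2.resize(a,(500,300)),cv2.resize(b,(500,300))]);cv2.imwrite('pics/c1.png',p)
E
```

```text
(no output)
```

View pics/c1.png

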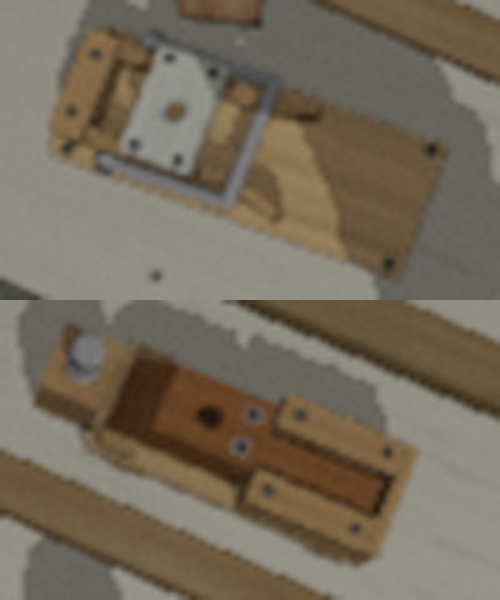

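Dock crop: bridge hole at (175,111), open bed corners at (446,148) and (403,277), and the bail bar running (276,82)–(230,205). Cradle crop: pin top at (89,348), slide hole at (209,415), and block corners at (417,445), (372,557) and (283,395). I'll fit poses to these.

```bash
cat > h.py <<'E'
import numpy as np
from scipy.optimize import least_squares
from workcell import *
TOP=dict(f=348.44526853838596,c=(256.9873995976886,190.1415928627321),eye=np.array([0.2927,0.0744,1.2422]),R=np.array([[0.0208,-0.9868,0.1604],[-0.9998,-0.0208,0.0014],[0.0019,-0.1604,-0.9871]]))
def proj(P,cam=TOP):
    p=(np.atleast_2d(P)-cam['eye'])@cam['R']
    if cam.get('fish'):
        r=np.hypot(p[:,0],p[:,1]);t=np.arctan2(r,p[:,2]);s=cam['f']*t/np.maximum(r,1e-9)
        return p[:,:2]*s[:,None]+cam['c']
    return p[:,:2]/p[:,2:]*cam['f']+cam['c']
def ray(uv,z,cam=TOP):
    d=(np.asarray(uv,float)-cam['c'])/cam['f']
    if cam.get('fish'):
        t=np.hypot(*d); v=np.array([*(d/max(t,1e-9)*np.sin(t)),np.cos(t)])
    else: v=np.array([*d,1.])
    v=cam['R']@v; return cam['eye']+v*(z-cam['eye'][2])/v[2]
def wcam():
    f=grab_frame('wrist'); return f['color'],dict(f=f['fx'],c=(f['cx'],f['cy']),eye=np.array(f['eye']),R=np.array(f['attitude']),fish=1)
def pose(pts,q,loc): # planar pose -> world
    x,y,a=q; c,s=np.cos(a),np.sin(a); P=np.atleast_2d(np.array(loc,float))/1000
    return np.c_[x+c*P[:,0]-s*P[:,1],y+s*P[:,0]+c*P[:,1],P[:,2]]
def fit(loc,uv,q0,cam=TOP):
    r=least_squares(lambda q:(proj(pose(0,q,loc),cam)-uv).ravel(),q0,loss='soft_l1')
    return r.x,(proj(pose(0,r.x,loc),cam)-uv)
E
python3 - <<'E'
from h import *
np.set_printoptions(precision=4,suppress=True)
uv=np.array([[446,148],[403,277],[52,155],[175,111],[231,75],[187,175],[121,152],[276,82],[230,205]])/5+np.array([150,147])
loc=[[-135,-52,12],[-135,52,12],[135,52,12],[42.5,0,78],[17.5,-39,78],[17.5,39,78],[67.5,39,78],[-12,-45,52],[-12,45,52]]
q,e=fit(loc,uv,[.5,.25,1.2]);print('dock',q,np.degrees(q[2]),e.tolist(),pose(0,q,[[42.5,0,78],[105,0,12],[-9,0,49]]))
uv=np.array([[89,48],[417,145],[372,257],[283,95],[248,172]])/5+np.array([280,135])
loc=[[108,0,100],[-131,-42,60],[-131,42,60],[-31,-42,60],[-31,42,60]]
q,e=fit(loc,uv,[.5,-.1,1.2]);print('cradle',q,np.degrees(q[2]),e.tolist(),pose(0,q,[[108,0,90]]))
h=ray(np.array([209,115])/5+np.array([280,135]),.074);print('slidehole',h)
c,s=np.cos(q[2]),np.sin(q[2]);print(np.array([[c,s],[-s,c]])@(h[:2]-q[:2]))
for n,u in dict(tape=(462,317,.066),tin=(515,336,.05),off=(570,369,.03)).items(): print(n,ray(np.array(u[:2])*.64,u[2]))
E
```

```text
dock [0.536  0.2832 1.2526] 71.77133923065163 [[0.7214922267901613, -0.6641822952355483], [-0.6228660120902987, 0.5824482962870263], [-0.953219324062303, 0.1735974761895136], [-0.007071327465240529, -0.02108300696937704], [-0.27446389500977375, -0.9279640040017512], [0.2781475119242316, 0.156374131676273], [-0.22516303955205785, -0.050812659649864145], [0.4785753541845281, 0.6314902674556038], [0.4560845862949918, -0.07530544430855457]] [[0.5493 0.3236 0.078 ]
 [0.5688 0.383  0.012 ]
 [0.5332 0.2747 0.049 ]]
cradle [ 0.5963 -0.1567  1.1685] 66.94978957688596 [[-0.5204647338796349, -0.22915306286407144], [0.39993551301654406, 0.3404547086791183], [0.4899693364526456, -0.38974586101650743], [0.5851814250071357, -1.110358509164172], [-1.549806142316811, 4.927224436240124]] [[ 0.6386 -0.0574  0.09  ]]
slidehole [ 0.5995 -0.1451  0.074 ]
[0.012  0.0016]
tape [ 0.4427 -0.0564  0.066 ]
tin [ 0.4052 -0.1746  0.05  ]
off [ 0.3366 -0.2993  0.03  ]
```

```bash
cat >> h.py <<'E'
def go(xyz,yaw=None):
    s=read_state(); R=np.array(s['eef_rot']); d=R.T@(np.array(xyz)-s['tcp_pos'])/.3
    cur=np.degrees(np.arctan2(R[1,1],R[0,1])); sp=0 if yaw is None else -((yaw-cur+180)%360-180)
    print('t',round(s['time'],2),'tcp',np.round(s['tcp_pos'],4),'yaw_y',round(cur,2),'rows dx dy dz',np.round(d,4),'spin',round(sp/360,4),'gap',s['finger_gap'],'F',np.round(s['wrist_force'],1),'q',np.round(s['qpos'],0))
E
python3 - <<'E'
from h import *
go([.598,-.153,.25],-22)
E
```

```text
t 0.1 tcp [0.2128 0.5872 0.2553] yaw_y 70.08 rows dx dy dz [-2.0477 -1.8821  0.0215] spin 0.2558 gap 0.0853121626299005 F [ 0.8  0.4 -0.2] q [-74.  22.   1.  79.  -0.  80.  -3.]
```

Call:
send_rows([
  {"dx": -0.98, "dy": -0.9, "dz": 0.0, "spin": 0.19, "jaw": -1},
  {"dx": -0.98, "dy": -0.9, "dz": 0.0, "spin": 0.19, "jaw": -1},
  {"dx": -0.98, "dy": -0.9, "dz": 0.0, "spin": 0.19, "jaw": -1},
  {"dx": -0.98, "dy": -0.9, "dz": 0.0, "spin": 0.19, "jaw": -1},
  {"dx": -0.98, "dy": -0.9, "dz": 0.0, "spin": 0.19, "jaw": -1},
  {"dx": -0.98, "dy": -0.9, "dz": 0.0, "spin": 0.19, "jaw": -1},
  {"dx": -0.98, "dy": -0.9, "dz": 0.0, "spin": 0.19, "jaw": -1},
  {"dx": -0.98, "dy": -0.9, "dz": 0.0, "spin": 0.19, "jaw": -1},
  {"dx": -0.98, "dy": -0.9, "dz": 0.0, "spin": 0.19, "jaw": -1},
  {"dx": -0.98, "dy": -0.9, "dz": 0.0, "spin": 0.19, "jaw": -1},
])

```text
time: 0.93
tcp_pos: [0.3991, 0.2287, 0.2563]
eef_rot: [[-0.017, 1.0, 0.0], [1.0, 0.017, -0.001], [-0.001, 0.0, -1.0]]
wrist_force: [0.1, 0.9, 0.3]
finger_gap: 0.0855
grasp_force: 0.0
```

```bash
python3 - <<'E'
from h import *
go([.598,-.153,.25],-22)
E
```

```text
t 0.93 tcp [0.3991 0.2287 0.2563] yaw_y 0.99 rows dx dy dz [-1.2837  0.6408  0.0219] spin 0.0639 gap 0.08545001813012672 F [0.1 0.9 0.3] q [-55.   1.  21. 104.  -0.  75. -32.]
```

```bash
python3 - <<'E'
from h import *
import cv2,pickle
im,c=wcam(); cv2.imwrite('pics/w1.png',im[...,::-1]); pickle.dump(c,open('w1.pkl','wb'))
E
```

Call:
send_rows([
  {"dx": -0.99, "dy": 0.5, "dz": 0.0, "spin": 0.064, "jaw": -1},
  {"dx": -0.99, "dy": 0.5, "dz": 0.0, "spin": 0.064, "jaw": -1},
  {"dx": -0.99, "dy": 0.5, "dz": 0.0, "spin": 0.064, "jaw": -1},
  {"dx": -0.99, "dy": 0.5, "dz": 0.0, "spin": 0.064, "jaw": -1},
  {"dx": -0.99, "dy": 0.5, "dz": 0.0, "spin": 0.064, "jaw": -1},
  {"dx": -0.99, "dy": 0.5, "dz": 0.0, "spin": 0.064, "jaw": -1},
  {"dx": -0.99, "dy": 0.5, "dz": 0.0, "spin": 0.064, "jaw": -1},
  {"dx": -0.99, "dy": 0.5, "dz": 0.0, "spin": 0.064, "jaw": -1},
  {"dx": -0.99, "dy": 0.5, "dz": 0.0, "spin": 0.064, "jaw": -1},
  {"dx": -0.99, "dy": 0.5, "dz": 0.0, "spin": 0.064, "jaw": -1},
])

```text
time: 1.82
tcp_pos: [0.5561, -0.0619, 0.2555]
eef_rot: [[0.369, 0.929, -0.001], [0.929, -0.369, -0.002], [-0.002, -0.001, -1.0]]
wrist_force: [0.3, 0.2, -0.1]
finger_gap: 0.0855
grasp_force: 0.0
```

```bash
python3 - <<'E'
from h import *
import cv2,pickle
go([.598,-.153,.2],-22)
im,c=wcam(); cv2.imwrite('pics/w2.png',im[...,::-1]); pickle.dump(c,open('w2.pkl','wb'))
a=cv2.imread('pics/w1.png'); print(c['f'],c['c'],c['eye'])
c1=pickle.load(open('w1.pkl','rb'))
print('dock in w1',proj(pose(0,[.536,.2832,1.2526],[[-135,0,12],[0,0,60],[42.5,0,78],[135,0,12]]),c1).tolist())
print('cr in w2',proj(pose(0,[.5963,-.1567,1.1685],[[-131,0,60],[12,0,74],[108,0,100]]),c).tolist())
E
```

```text
t 1.82 tcp [ 0.5561 -0.0619  0.2555] yaw_y -21.65 rows dx dy dz [-0.2304  0.2421  0.1854] spin 0.001 gap 0.08546161951774847 F [ 0.3  0.2 -0.1] q [-29.  16.  39.  91. -10.  77. -10.]
297.3186396354542 (250.77506061414988, 187.82446082774487) [0.58289703 0.00533464 0.37329193]
dock in w1 [[320.53350318795975, 216.28652478843722], [374.3123736901768, 124.58695438156307], [393.9747165727023, 89.77540990987247], [391.44585114947876, 28.27266945005826]]
cr in w2 [[301.23343665637105, 315.28780361764484], [315.872321163366, 225.66696666257326], [329.9745719120685, 143.20805368250694]]
```

```bash
python3 - <<'E'
import cv2,numpy as np
a=cv2.imread('pics/w1.png')[0:240,280:440];b=cv2.imread('pics/w2.png')[110:350,230:390]
cv2.imwrite('pics/c2.png',np.hstack([cv2.resize(i,(400,600),interpolation=cv2.INTER_CUBIC) for i in(a,b)]))
E
```

```text
(no output)
```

View pics/c2.png

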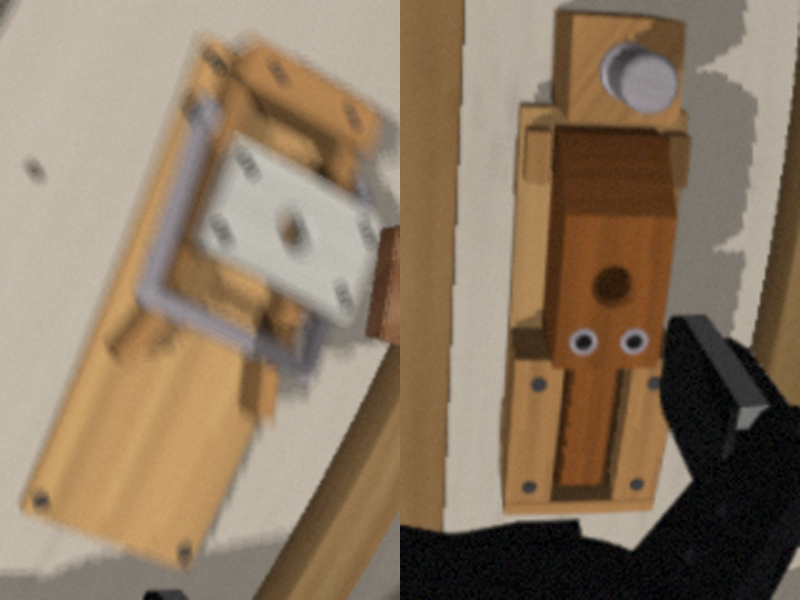

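w1 (left crop): bridge hole (291,231), open bed corners (22,510) and (190,570). w2 (right crop): slide hole (612,284), block rear edge (546,360)–(661,368), bevel edge (549,208)–(676,215), pin top (646,80). I'll refit with these.

```bash
python3 - <<'E'
from h import *
import pickle
np.set_printoptions(precision=4,suppress=True)
c1,c2=[pickle.load(open(f'w{i}.pkl','rb')) for i in(1,2)]
uv=np.array([[291,231],[22,510],[190,570],[203,35],[245,133],[195,240],[345,328]])/2.5+[280,0]
loc=[[42.5,0,78],[-135,52,12],[-135,-52,12],[135,52,12],[67.5,39,78],[17.5,39,78],[17.5,-39,78]]
q,e=fit(loc,uv,[.536,.283,1.25],c1);print('dock',q,np.degrees(q[2]),e.tolist(),pose(0,q,[[42.5,0,78],[105,0,12]]))
uv=np.array([[212,284],[146,360],[261,368],[149,208],[276,215],[158,130],[270,135]])/2.5+[230,110]
loc=np.array([[-10,0,50],[-52.5,25,50],[-52.5,-25,50],[22.5,25,50],[22.5,-25,50],[52.5,25,22],[52.5,-25,22]])+[0,0,24]
q,e=fit(loc,uv,[.6,-.13,1.17],c2);print('slide',q,np.degrees(q[2]),e.tolist(),pose(0,q,[[-10,0,0],[-18,0,0],[85.5,0,100]]))
print('pin',ray(np.array([246,80])/2.5+[230,110],.1,c2))
go(np.append(pose(0,q,[[-16,0,0]])[0,:2],.12),np.degrees(q[2])-90)
E
```

```text
dock [0.5411 0.2819 1.2408] 71.09282149436567 [[1.993258133711322, -0.6622003143105104], [-1.1215203824061177, 0.7356300819245973], [-0.5797741911105732, -0.12323921285954498], [0.2644380658244927, -1.7005221966377064], [-2.5808505448918595, 1.7265184869200851], [1.9866012047435788, 1.6905473088184522], [0.07955899670457711, -3.929480685026107]] [[0.5549 0.3221 0.078 ]
 [0.5751 0.3812 0.012 ]]
slide [ 0.6048 -0.1328  1.1469] 65.70992372074554 [[-0.12887202588859736, -0.6446681541971486], [0.5800667599386315, 1.8565326417041206], [-3.950124434751558, -0.953869137543677], [5.802936756445547, 1.0874580793031896], [-0.40947283620238295, 0.10484447214716397], [0.8708196717313967, -0.5904115502548848], [-1.6726104905851003, -0.13037212153244582]] [[ 0.6007 -0.1419  0.    ]
 [ 0.5974 -0.1492  0.    ]
 [ 0.64   -0.0549  0.1   ]]
pin [ 0.6375 -0.0557  0.1   ]
t 1.87 tcp [ 0.5559 -0.0594  0.2555] yaw_y -21.45 rows dx dy dz [-0.2209  0.2393  0.4517] spin 0.0079 gap 0.08536499013516996 F [-0.4  0.8 -0.6] q [-29.  16.  39.  91. -10.  77. -10.]
```

```bash
python3 - <<'E'
from h import *
import pickle
c2=pickle.load(open('w2.pkl','rb'))
P=lambda u,z,c=c2,o=(230,110):ray(np.array(u)/2.5+o,z,c)
pts={k:P(u,z) for k,u,z in[('rear',(202.5,364),.074),('hole',(212,284),.074),('bev',(216,212),.074),('nose',(214,132),.046),('bevR',(276,215),.074),('rearR',(261,368),.074),('crTL',(114,358),.06),('crBL',(106,502),.06),('crBR',(254,502),.06)]}
for k,p in pts.items(): print(k,p.round(4))
a=lambda i,j:np.degrees(np.arctan2(*(pts[j]-pts[i])[1::-1]))
print(a('rear','bev'),a('rear','nose'),a('rearR','bevR'),a('crBL','crTL'),a('crBR','crBL')-90)
pin=P((246,80),.1); print(np.degrees(np.arctan2(*(pin-pts['hole'])[1::-1])),np.linalg.norm((pin-pts['hole'])[:2]))
E
```

```text
rear [ 0.5845 -0.1804  0.074 ]
hole [ 0.6006 -0.1428  0.074 ]
bev [ 0.6125 -0.1112  0.074 ]
nose [ 0.6264 -0.0852  0.046 ]
bevR [ 0.6373 -0.1227  0.074 ]
rearR [ 0.6102 -0.1943  0.074 ]
crTL [ 0.5456 -0.1688  0.06  ]
crBL [ 0.5113 -0.253   0.06  ]
crBR [ 0.5865 -0.2884  0.06  ]
68.02294332785954 66.24930721410058 69.23635790527605 67.85325545363322 64.76619854185967
67.03705644046326 0.09456161757178572
```

Call:
send_rows([
  {"dx": -0.226, "dy": 0.24, "dz": 0.2, "spin": 0.0033, "jaw": -1},
  {"dx": -0.226, "dy": 0.24, "dz": 0.3, "spin": 0.0033, "jaw": -1},
  {"dx": -0.226, "dy": 0.24, "dz": 0.4, "spin": 0.0033, "jaw": -1},
  {"dx": -0.226, "dy": 0.24, "dz": 0.45, "spin": 0.0033, "jaw": -1},
  {"dx": -0.226, "dy": 0.24, "dz": 0.45, "spin": 0.0033, "jaw": -1},
  {"dx": -0.226, "dy": 0.24, "dz": 0.5, "spin": 0.0033, "jaw": -1},
  {"dx": -0.226, "dy": 0.24, "dz": 0.55, "spin": 0.0033, "jaw": -1},
  {"dx": -0.226, "dy": 0.24, "dz": 0.6, "spin": 0.0033, "jaw": -1},
  {"dx": -0.226, "dy": 0.24, "dz": 0.65, "spin": 0.0033, "jaw": -1},
  {"dx": -0.226, "dy": 0.24, "dz": 0.65, "spin": 0.0033, "jaw": -1},
])

```text
time: 2.7
tcp_pos: [0.5973, -0.1447, 0.0594]
eef_rot: [[0.38, 0.925, -0.004], [0.925, -0.38, 0.002], [0.001, -0.004, -1.0]]
wrist_force: [-0.2, 0.6, 0.6]
finger_gap: 0.0856
grasp_force: 0.0
```

```bash
python3 - <<'E'
from h import *
import cv2,pickle
go([.598,-.149,.057],-22.7)
im,c=wcam(); cv2.imwrite('pics/w3.png',cv2.resize(im[...,::-1],(800,600))); pickle.dump(c,open('w3.pkl','wb'))
E
```

```text
t 2.7 tcp [ 0.5973 -0.1447  0.0594] yaw_y -22.35 rows dx dy dz [-0.0123  0.0077  0.0079] spin 0.001 gap 0.08558003608816998 F [-0.2  0.6  0.6] q [-15.  34.  35.  94. -22.  59.   5.]
```

View pics/w3.png

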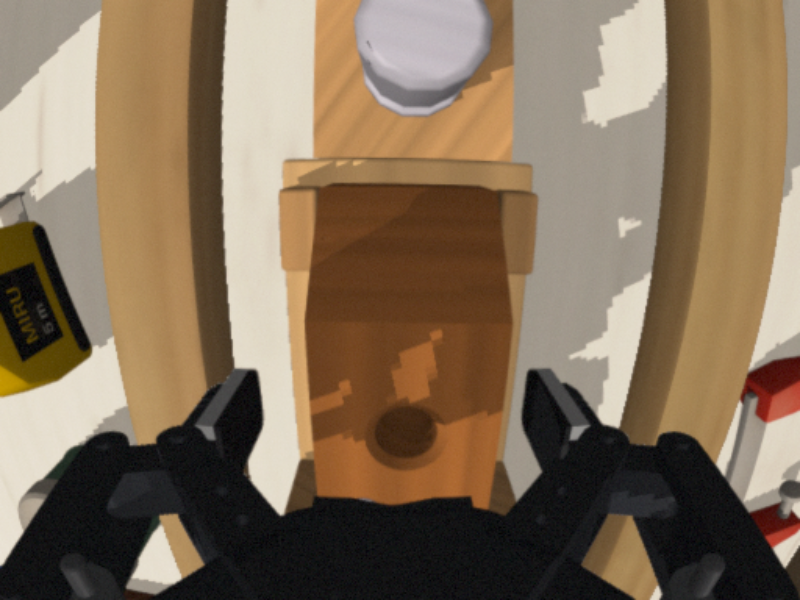

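The picture shows the block centred between the open fingers, hole at (404,437), and the pin clear at (424,30). I'll close on it.

Call:
send_rows([
  {"dx": 0, "dy": 0, "dz": 0, "spin": 0, "jaw": 1},
  {"dx": 0, "dy": 0, "dz": 0, "spin": 0, "jaw": 1},
  {"dx": 0, "dy": 0, "dz": 0, "spin": 0, "jaw": 1},
  {"dx": 0, "dy": 0, "dz": 0, "spin": 0, "jaw": 1},
  {"dx": 0, "dy": 0, "dz": 0, "spin": 0, "jaw": 1},
  {"dx": 0, "dy": 0, "dz": 0, "spin": 0, "jaw": 1},
  {"dx": 0, "dy": 0, "dz": 0, "spin": 0, "jaw": 1},
  {"dx": 0, "dy": 0, "dz": 0, "spin": 0, "jaw": 1},
  {"dx": 0, "dy": 0, "dz": 0, "spin": 0, "jaw": 1},
  {"dx": 0, "dy": 0, "dz": 0, "spin": 0, "jaw": 1},
])

```text
time: 3.58
tcp_pos: [0.5994, -0.1482, 0.0631]
eef_rot: [[0.383, 0.924, 0.003], [0.924, -0.383, 0.0], [0.001, 0.002, -1.0]]
wrist_force: [-1.3, 0.8, 6.9]
finger_gap: 0.0493
grasp_force: 63.6
```

```bash
python3 - <<'E'
from h import *
go([.598,-.149,.2],-22.7)
import pickle
c=pickle.load(open('w3.pkl','rb'))
for z,u in((.074,(404,437)),(.1,(424,30))): print(ray(np.array(u)*.64,z,c))
E
```

```text
t 3.58 tcp [ 0.5994 -0.1482  0.0631] yaw_y -22.53 rows dx dy dz [-0.0038 -0.0022 -0.4564] spin 0.0005 gap 0.04927089627749981 F [-1.3  0.8  6.9] q [-15.  34.  36.  94. -22.  59.   5.]
[ 0.60103496 -0.14430931  0.074     ]
[ 0.63829712 -0.05961652  0.1       ]
```

Call:
send_rows([
  {"dx": 0, "dy": 0, "dz": -0.13, "spin": 0, "jaw": 1},
  {"dx": 0, "dy": 0, "dz": -0.26, "spin": 0, "jaw": 1},
  {"dx": 0, "dy": 0, "dz": -0.38, "spin": 0, "jaw": 1},
  {"dx": 0, "dy": 0, "dz": -0.38, "spin": 0, "jaw": 1},
  {"dx": 0.1, "dy": -0.1, "dz": -0.38, "spin": 0, "jaw": 1},
  {"dx": 0.2, "dy": -0.2, "dz": -0.38, "spin": -0.005, "jaw": 1},
  {"dx": 0.3, "dy": -0.3, "dz": -0.38, "spin": -0.011, "jaw": 1},
  {"dx": 0.4, "dy": -0.39, "dz": -0.38, "spin": -0.011, "jaw": 1},
  {"dx": 0.5, "dy": -0.49, "dz": -0.38, "spin": -0.011, "jaw": 1},
  {"dx": 0.56, "dy": -0.55, "dz": -0.38, "spin": -0.011, "jaw": 1},
])

```text
time: 4.42
tcp_pos: [0.5083, 0.0745, 0.1751]
eef_rot: [[0.315, 0.949, -0.001], [0.949, -0.315, 0.002], [0.001, -0.002, -1.0]]
wrist_force: [0.3, 0.4, -3.0]
finger_gap: 0.049
grasp_force: 73.3
```

Call:
send_rows([
  {"dx": 0.08, "dy": -0.08, "dz": 0, "spin": 0, "jaw": 1},
  {"dx": 0.14, "dy": -0.14, "dz": 0, "spin": 0, "jaw": 1},
  {"dx": 0.156, "dy": -0.15, "dz": 0, "spin": 0, "jaw": 1},
  {"dx": 0.156, "dy": -0.15, "dz": 0, "spin": 0, "jaw": 1},
  {"dx": 0.156, "dy": -0.15, "dz": 0, "spin": 0, "jaw": 1},
  {"dx": 0.156, "dy": -0.15, "dz": 0, "spin": 0, "jaw": 1},
  {"dx": 0.156, "dy": -0.15, "dz": 0, "spin": 0, "jaw": 1},
  {"dx": 0.156, "dy": -0.15, "dz": 0, "spin": 0, "jaw": 1},
  {"dx": 0.156, "dy": -0.15, "dz": 0, "spin": 0, "jaw": 1},
  {"dx": 0.156, "dy": -0.15, "dz": 0, "spin": 0, "jaw": 1},
])

```text
time: 5.25
tcp_pos: [0.4828, 0.1282, 0.1752]
eef_rot: [[0.32, 0.947, -0.0], [0.947, -0.32, -0.0], [-0.0, -0.0, -1.0]]
wrist_force: [-0.1, -0.5, -2.6]
finger_gap: 0.0492
grasp_force: 73.4
```

```bash
python3 - <<'E'
from h import *
import cv2,pickle
go([.4875,.131,.17],-18.6)
im,c=wcam(); cv2.imwrite('pics/w4.png',cv2.resize(im[...,::-1],(800,600))); pickle.dump(c,open('w4.pkl','wb'))
E
```

```text
t 5.25 tcp [0.4828 0.1282 0.1752] yaw_y -18.66 rows dx dy dz [0.0137 0.0117 0.0174] spin -0.0002 gap 0.04916152484757382 F [-0.1 -0.5 -2.6] q [-48.  11.  34. 106.  -6.  66. -31.]
```

View pics/w4.png

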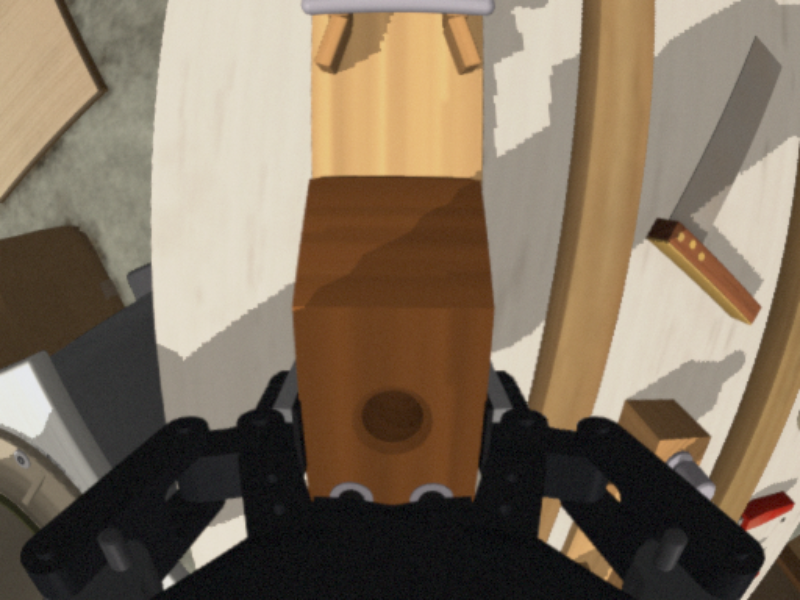

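The dock bed lies straight ahead: edges at (311,170) and (481,170), bail bar ends at (303,8) and (494,8). The slide is held square: hole (393,416), bevel edge (296–493,307). I'll compute the offset.

```bash
python3 - <<'E'
from h import *
import pickle
np.set_printoptions(precision=4,suppress=True)
c=pickle.load(open('w4.pkl','rb')); s=read_state(); R=np.array(s['eef_rot']);t=np.array(s['tcp_pos'])
zb=.1752-.039
for n,u,z in [('bedL',(311,170),.012),('bedR',(481,170),.012),('bedL2',(312,90),.012),('bedR2',(483,90),.012),('barL',(303,5),.049),('barR',(494,5),.049),('flL',(331,71),.012),('flR',(467,72),.012),('flLt',(317,66),.04),('flRt',(480,68),.04),('hole',(393,416),zb+.05),('bevL',(295,308),zb+.05),('bevR',(493,306),zb+.05),('nL',(308,179),zb+.022),('nR',(482,177),zb+.022)]:
    p=ray(np.array(u)*.64,z,c); print(n,p.round(4),'tool',((p-t)@R*1000).round(1))
E
```

```text
bedL [0.458  0.2068 0.012 ] tool [ 66.5 -48.5 163.2]
bedR [0.5555 0.174  0.012 ] tool [ 66.5  54.3 163.2]
bedL2 [0.4748 0.2531 0.012 ] tool [115.7 -47.4 163.2]
bedR2 [0.572  0.2206 0.012 ] tool [115.9  55.1 163.2]
barL [0.4894 0.2932 0.049 ] tool [158.3 -46.4 126.2]
barR [0.5852 0.2615 0.049 ] tool [158.9  54.5 126.2]
flL [0.4894 0.2602 0.012 ] tool [127.  -35.9 163.2]
flR [0.5662 0.2339 0.012 ] tool [126.7  45.4 163.2]
flLt [0.4848 0.2594 0.04  ] tool [124.8 -39.9 135.2]
flRt [0.5679 0.2305 0.04  ] tool [123.9  48.  135.2]
hole [0.4852 0.134  0.1862] tool [  6.1   0.5 -11. ]
bevL [0.4721 0.1706 0.1862] tool [ 36.5 -23.6 -11. ]
bevR [0.5184 0.1554 0.1862] tool [ 37.   25.1 -11. ]
nL [0.4812 0.1993 0.1582] tool [ 66.7 -24.1  17. ]
nR [0.5294 0.1837 0.1582] tool [67.3 26.5 17. ]
```

Call:
send_rows([
  {"dx": 0.12, "dy": 0.0085, "dz": 0, "spin": 0, "jaw": 1},
  {"dx": 0.233, "dy": 0.0085, "dz": 0, "spin": 0, "jaw": 1},
  {"dx": 0.233, "dy": 0.0085, "dz": 0.05, "spin": 0, "jaw": 1},
  {"dx": 0.233, "dy": 0.0085, "dz": 0.13, "spin": 0, "jaw": 1},
  {"dx": 0.233, "dy": 0.0085, "dz": 0.21, "spin": 0, "jaw": 1},
  {"dx": 0.233, "dy": 0.0085, "dz": 0.28, "spin": 0, "jaw": 1},
  {"dx": 0.233, "dy": 0.0085, "dz": 0.33, "spin": 0, "jaw": 1},
  {"dx": 0.233, "dy": 0.0085, "dz": 0.36, "spin": 0, "jaw": 1},
  {"dx": 0.233, "dy": 0.0085, "dz": 0.37, "spin": 0, "jaw": 1},
  {"dx": 0.233, "dy": 0.0085, "dz": 0.37, "spin": 0, "jaw": 1},
])

```text
time: 6.13
tcp_pos: [0.5072, 0.1941, 0.0639]
eef_rot: [[0.319, 0.948, -0.001], [0.948, -0.319, -0.001], [-0.001, -0.001, -1.0]]
wrist_force: [0.6, -0.7, -3.6]
finger_gap: 0.0495
grasp_force: 73.3
```

```bash
python3 - <<'E'
from h import *
import cv2,pickle
go([.4875,.131,.051])
im,c=wcam(); cv2.imwrite('pics/w5.png',cv2.resize(im[...,::-1],(800,600))); pickle.dump(c,open('w5.pkl','wb'))
E
```

```text
t 6.13 tcp [0.5072 0.1941 0.0639] yaw_y -18.6 rows dx dy dz [-0.2204  0.0048  0.0433] spin 0.0 gap 0.04948190634537315 F [ 0.6 -0.7 -3.6] q [-48.  24.  29. 105. -14.  54. -31.]
```

View pics/w5.png

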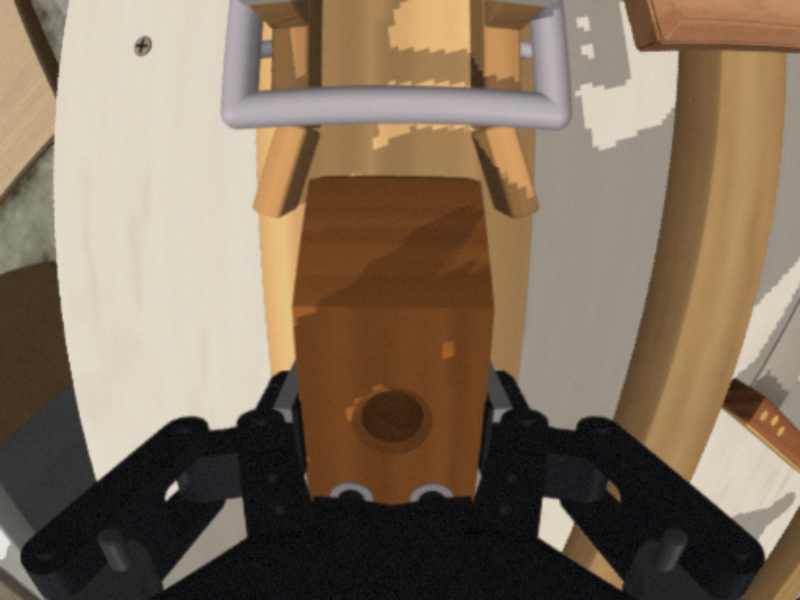

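The nose sits centred in the flare mouth, with flare ends at (257,212) and (538,212) and the bail bar well ahead at y≈110. I'll lower the last 12 mm and release.

Call:
send_rows([
  {"dx": 0, "dy": 0.0, "dz": 0.015, "spin": 0, "jaw": 1},
  {"dx": 0, "dy": 0.0, "dz": 0.03, "spin": 0, "jaw": 1},
  {"dx": 0, "dy": 0.0, "dz": 0.038, "spin": 0, "jaw": 1},
  {"dx": 0, "dy": 0.0, "dz": 0.04, "spin": 0, "jaw": 1},
  {"dx": 0, "dy": 0.0, "dz": 0.04, "spin": 0, "jaw": 1},
  {"dx": 0, "dy": 0.0, "dz": 0.04, "spin": 0, "jaw": -1},
  {"dx": 0, "dy": 0.0, "dz": 0.04, "spin": 0, "jaw": -1},
  {"dx": 0, "dy": 0.0, "dz": 0.04, "spin": 0, "jaw": -1},
  {"dx": 0, "dy": 0.0, "dz": 0.04, "spin": 0, "jaw": -1},
  {"dx": 0, "dy": 0.0, "dz": 0.04, "spin": 0, "jaw": -1},
])

```text
time: 7.02
tcp_pos: [0.5076, 0.1944, 0.0526]
eef_rot: [[0.319, 0.948, 0.0], [0.948, -0.319, 0.0], [0.0, 0.0, -1.0]]
wrist_force: [0.1, -0.4, 0.1]
finger_gap: 0.0851
grasp_force: 0.0
```

```bash
python3 - <<'E'
from h import *
go([.4875,.131,.051])
E
```

```text
t 7.02 tcp [0.5076 0.1944 0.0526] yaw_y -18.59 rows dx dy dz [-0.2216  0.004   0.0051] spin 0.0 gap 0.08507179900201385 F [ 0.1 -0.4  0.1] q [-48.  25.  29. 106. -15.  53. -31.]
```

Call:
send_rows([
  {"dx": 0, "dy": 0, "dz": -0.12, "spin": 0, "jaw": -1},
  {"dx": 0, "dy": 0, "dz": -0.22, "spin": 0, "jaw": -1},
  {"dx": -0.12, "dy": -0.001, "dz": -0.22, "spin": 0, "jaw": -1},
  {"dx": -0.24, "dy": -0.0025, "dz": -0.22, "spin": 0, "jaw": -1},
  {"dx": -0.36, "dy": -0.0025, "dz": -0.22, "spin": 0, "jaw": -1},
  {"dx": -0.36, "dy": -0.0025, "dz": -0.15, "spin": 0, "jaw": -1},
  {"dx": -0.36, "dy": -0.0025, "dz": -0.06, "spin": 0, "jaw": -1},
  {"dx": -0.36, "dy": -0.0025, "dz": 0.0, "spin": 0, "jaw": -1},
  {"dx": -0.36, "dy": -0.0025, "dz": 0.022, "spin": 0, "jaw": -1},
  {"dx": -0.36, "dy": -0.0025, "dz": 0.022, "spin": 0, "jaw": -1},
])

```text
time: 7.85
tcp_pos: [0.4711, 0.0918, 0.0445]
eef_rot: [[0.319, 0.948, -0.003], [0.948, -0.319, -0.001], [-0.002, -0.002, -1.0]]
wrist_force: [-0.3, 0.1, 0.0]
finger_gap: 0.0854
grasp_force: 0.0
```

```bash
python3 - <<'E'
from h import *
import cv2,pickle
go([.473,.092,.046])
im,c=wcam(); cv2.imwrite('pics/w6.png',cv2.resize(im[...,::-1],(800,600))); pickle.dump(c,open('w6.pkl','wb'))
E
```

```text
t 7.85 tcp [0.4711 0.0918 0.0445] yaw_y -18.6 rows dx dy dz [ 0.0026  0.0056 -0.0052] spin 0.0 gap 0.08540228797398876 F [-0.3  0.1  0. ] q [-43.  19.  32. 116. -14.  49. -21.]
```

View pics/w6.png

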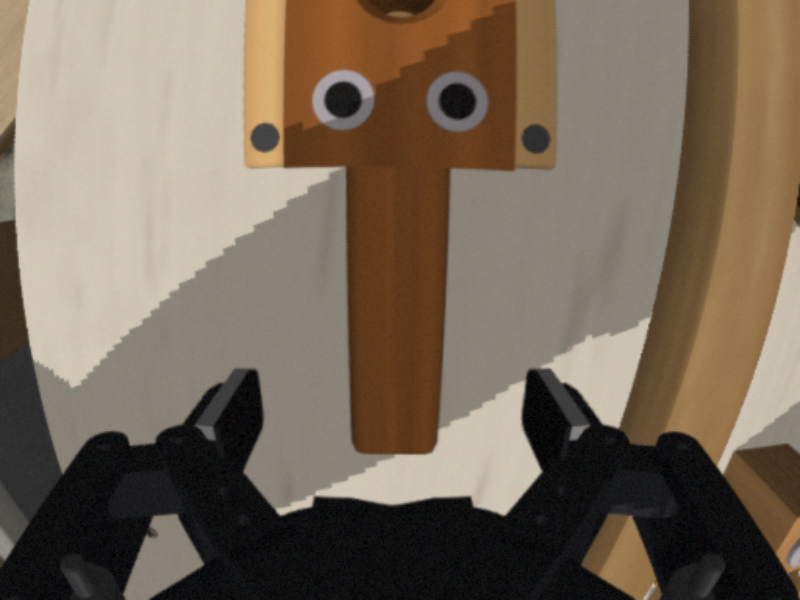

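```bash
python3 - <<'E'
from h import *
import pickle
c=pickle.load(open('w6.pkl','rb')); s=read_state(); R=np.array(s['eef_rot']);t=np.array(s['tcp_pos'])
for n,u,z in [('hend',(396,447),.04),('hs',(399,168),.04),('rivL',(343,100),.062),('rivR',(458,101),.062),('blkback',(399,167),.062),('bedL',(247,166),.012),('bedR',(555,166),.012)]:
    p=ray(np.array(u)*.64,z,c); print(n,p.round(4),((p-t)@R*1000).round(1))
E
```

```text
hend [0.4676 0.077  0.04  ] [-15.6   0.5   5.6]
hs [0.4953 0.1574 0.04  ] [69.4  1.2  5.5]
rivL [0.4886 0.1758 0.062 ] [ 84.7 -11.  -16.5]
rivR [0.5118 0.1679 0.062 ] [ 84.6  13.4 -16.5]
blkback [0.4952 0.1581 0.062 ] [ 70.    0.9 -16.5]
bedL [0.4487 0.1746 0.012 ] [ 70.9 -48.5  33.6]
bedR [0.5455 0.1424 0.012 ] [71.2 53.5 33.5]
```

Handle end is at (396,450) and centred between the pads; the TCP sits about 20 mm from the end, as wanted. I'll grip it.

Call:
send_rows([
  {"dx": 0.0, "dy": 0.002, "dz": 0, "spin": 0, "jaw": 1},
  {"dx": 0.0, "dy": 0.002, "dz": 0, "spin": 0, "jaw": 1},
  {"dx": 0.0, "dy": 0.002, "dz": 0, "spin": 0, "jaw": 1},
  {"dx": 0.0, "dy": 0.002, "dz": 0, "spin": 0, "jaw": 1},
  {"dx": 0.0, "dy": 0.002, "dz": 0, "spin": 0, "jaw": 1},
  {"dx": 0.0, "dy": 0.002, "dz": 0, "spin": 0, "jaw": 1},
  {"dx": 0.0, "dy": 0.002, "dz": 0, "spin": 0, "jaw": 1},
  {"dx": 0.0, "dy": 0.002, "dz": 0, "spin": 0, "jaw": 1},
  {"dx": 0.0, "dy": 0.002, "dz": 0, "spin": 0, "jaw": 1},
  {"dx": 0.0, "dy": 0.002, "dz": 0, "spin": 0, "jaw": 1},
])

```text
time: 8.73
tcp_pos: [0.4731, 0.092, 0.046]
eef_rot: [[0.319, 0.948, 0.001], [0.948, -0.319, 0.0], [0.0, 0.0, -1.0]]
wrist_force: [-2.0, -0.7, 5.4]
finger_gap: 0.0266
grasp_force: 64.6
```

```bash
python3 - <<'E'
from h import *
go([.473,.092,.046])
im,c=wcam(); s=read_state(); print(s['torque'],s['grasp_force'])
E
```

```text
t 8.73 tcp [0.4731 0.092  0.046 ] yaw_y -18.6 rows dx dy dz [-0.0002 -0.0002 -0.0001] spin 0.0 gap 0.0265963975196338 F [-2.  -0.7  5.4] q [-42.  19.  32. 115. -14.  49. -21.]
[0.20181501 0.10755272 0.05410806] 64.5855188369751
```

Call:
send_rows([
  {"dx": 0.0, "dy": 0.0, "dz": -0.005, "spin": 0, "jaw": 1},
  {"dx": 0.0, "dy": 0.0, "dz": -0.005, "spin": 0, "jaw": 1},
  {"dx": 0.0, "dy": 0.0, "dz": -0.005, "spin": 0, "jaw": 1},
  {"dx": 0.0, "dy": 0.0, "dz": -0.005, "spin": 0, "jaw": 1},
  {"dx": 0.0, "dy": 0.0, "dz": -0.005, "spin": 0, "jaw": 1},
  {"dx": 0.0, "dy": 0.0, "dz": -0.005, "spin": 0, "jaw": 1},
  {"dx": 0.0, "dy": 0.0, "dz": -0.005, "spin": 0, "jaw": 1},
  {"dx": 0.0, "dy": 0.0, "dz": -0.005, "spin": 0, "jaw": 1},
  {"dx": 0.0, "dy": 0.0, "dz": -0.005, "spin": 0, "jaw": 1},
  {"dx": 0.0, "dy": 0.0, "dz": -0.005, "spin": 0, "jaw": 1},
])

```text
time: 9.62
tcp_pos: [0.4726, 0.0919, 0.0471]
eef_rot: [[0.319, 0.948, -0.0], [0.948, -0.319, -0.0], [-0.0, -0.0, -1.0]]
wrist_force: [0.3, 0.4, -1.3]
finger_gap: 0.0263
grasp_force: 63.8
```

```bash
python3 - <<'E'
from h import *
import cv2
go([.473,.092,.046])
im,c=wcam(); cv2.imwrite('pics/w7.png',cv2.resize(im[...,::-1],(800,600)))
f=grab_frame('scene');cv2.imwrite('pics/s7.png',f['color'][...,::-1]); s=read_state(); print(s['torque'],s['grasp_force'])
cam=dict(f=f['fx'],c=(f['cx'],f['cy']),eye=np.array(f['eye']),R=np.array(f['attitude']))
print(proj(np.array([[.507,.194,.06],[.473,.092,.046]]),cam))
E
```

```text
t 9.62 tcp [0.4726 0.0919 0.0471] yaw_y -18.59 rows dx dy dz [0.0008 0.001  0.0037] spin 0.0 gap 0.02633384510847477 F [ 0.3  0.4 -1.3] q [-43.  19.  32. 115. -13.  49. -21.]
[-0.08326258  0.04368286 -0.0055035 ] 63.76872897148132
[[236.49575996 173.37273452]
 [245.61589624 197.14498596]]
```

Call:
send_rows([
  {"dx": 0.01, "dy": 0.0008, "dz": 0, "spin": 0.002, "jaw": 1},
  {"dx": 0.025, "dy": 0.001, "dz": 0, "spin": 0.002, "jaw": 1},
  {"dx": 0.04, "dy": 0.0012, "dz": 0, "spin": 0.002, "jaw": 1},
  {"dx": 0.055, "dy": 0.0014, "dz": 0, "spin": 0.002, "jaw": 1},
  {"dx": 0.07, "dy": 0.0016, "dz": 0, "spin": 0.002, "jaw": 1},
  {"dx": 0.085, "dy": 0.0018, "dz": 0, "spin": 0.002, "jaw": 1},
  {"dx": 0.095, "dy": 0.0019, "dz": 0, "spin": 0.002, "jaw": 1},
  {"dx": 0.1, "dy": 0.002, "dz": 0, "spin": 0.002, "jaw": 1},
  {"dx": 0.1, "dy": 0.002, "dz": 0, "spin": 0.002, "jaw": 1},
  {"dx": 0.1, "dy": 0.002, "dz": 0, "spin": 0.002, "jaw": 1},
])

```text
time: 10.55
tcp_pos: [0.4828, 0.1204, 0.0471]
eef_rot: [[0.33, 0.944, -0.0], [0.944, -0.33, 0.0], [0.0, -0.0, -1.0]]
wrist_force: [0.5, 0.3, -1.9]
finger_gap: 0.0266
grasp_force: 63.8
```

```bash
python3 - <<'E'
from h import *
import cv2,pickle
go([.473,.092,.046])
im,c=wcam(); cv2.imwrite('pics/w8.png',cv2.resize(im[...,::-1],(800,600))); pickle.dump(c,open('w8.pkl','wb'))
s=read_state(); R=np.array(s['eef_rot']); print('F tool',R.T@s['wrist_force'],'T',R.T@s['torque'])
E
```

```text
t 10.55 tcp [0.4828 0.1204 0.0471] yaw_y -19.3 rows dx dy dz [-0.1001  0.0003  0.0037] spin 0.0 gap 0.02664311810850672 F [ 0.5  0.3 -1.9] q [-44.  21.  32. 113. -14.  50. -25.]
F tool [ 1.03110772 -0.37108794  1.94747047] T [ 0.00377956 -0.15620976 -0.17846678]
```

Call:
send_rows([
  {"dx": 0.015, "dy": 0, "dz": 0, "spin": 0, "jaw": 1},
  {"dx": 0.03, "dy": 0, "dz": 0, "spin": 0, "jaw": 1},
  {"dx": 0.045, "dy": 0, "dz": 0, "spin": 0, "jaw": 1},
  {"dx": 0.06, "dy": 0, "dz": 0, "spin": 0, "jaw": 1},
  {"dx": 0.075, "dy": 0, "dz": 0, "spin": 0, "jaw": 1},
  {"dx": 0.09, "dy": 0, "dz": 0, "spin": 0, "jaw": 1},
  {"dx": 0.105, "dy": 0, "dz": 0, "spin": 0, "jaw": 1},
  {"dx": 0.12, "dy": 0, "dz": 0, "spin": 0, "jaw": 1},
  {"dx": 0.135, "dy": 0, "dz": 0, "spin": 0, "jaw": 1},
  {"dx": 0.15, "dy": 0, "dz": 0, "spin": 0, "jaw": 1},
])

```text
time: 11.43
tcp_pos: [0.4977, 0.1632, 0.0471]
eef_rot: [[0.33, 0.944, -0.0], [0.944, -0.33, -0.0], [-0.0, -0.0, -1.0]]
wrist_force: [-2.0, -2.9, -1.3]
finger_gap: 0.0267
grasp_force: 63.7
```

```bash
python3 - <<'E'
from h import *
import cv2,pickle
go([.4972,.1631,.0471],-19.3)
im,c=wcam(); cv2.imwrite('pics/w9.png',cv2.resize(im[...,::-1],(800,600))); pickle.dump(c,open('w9.pkl','wb'))
s=read_state(); R=np.array(s['eef_rot']); print('F tool',R.T@s['wrist_force'],'T',R.T@s['torque'])
E
```

```text
t 11.43 tcp [0.4977 0.1632 0.0471] yaw_y -19.3 rows dx dy dz [-0.0008 -0.0016 -0.    ] spin 0.0 gap 0.026718498111188593 F [-2.  -2.9 -1.3] q [-47.  24.  30. 109. -15.  51. -28.]
F tool [-0.35502383 -0.09155387  1.91446726] T [ 0.05362338 -0.45706025 -0.08546714]
```

View pics/w9.png

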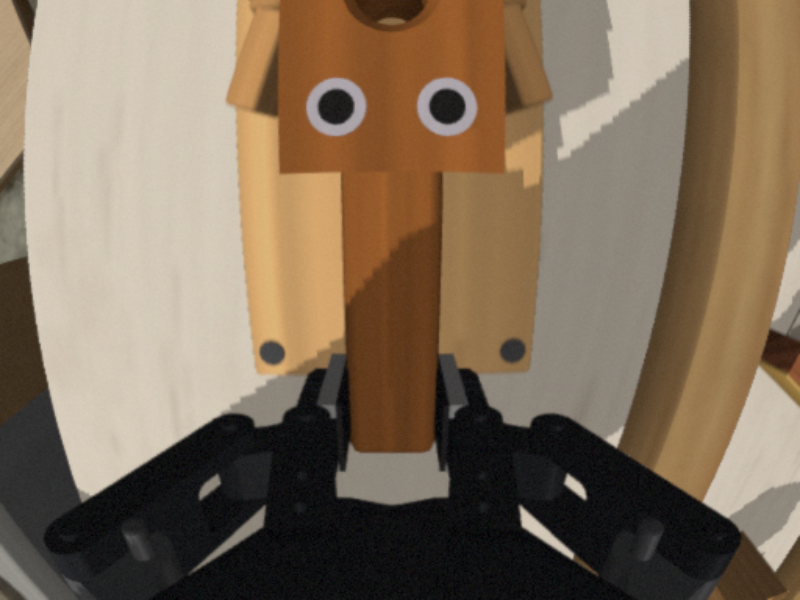

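The block is under the bail and centred in the channel, with the handle held square and the bed edge at y≈372 just ahead of the pads. I'll keep pushing.

Call:
send_rows([
  {"dx": 0.012, "dy": 0, "dz": 0, "spin": 0, "jaw": 1},
  {"dx": 0.024, "dy": 0, "dz": 0, "spin": 0, "jaw": 1},
  {"dx": 0.036, "dy": 0, "dz": 0, "spin": 0, "jaw": 1},
  {"dx": 0.048, "dy": 0, "dz": 0, "spin": 0, "jaw": 1},
  {"dx": 0.06, "dy": 0, "dz": 0, "spin": 0, "jaw": 1},
  {"dx": 0.072, "dy": 0, "dz": 0, "spin": 0, "jaw": 1},
  {"dx": 0.084, "dy": 0, "dz": 0, "spin": 0, "jaw": 1},
  {"dx": 0.096, "dy": 0, "dz": 0, "spin": 0, "jaw": 1},
  {"dx": 0.108, "dy": 0, "dz": 0, "spin": 0, "jaw": 1},
  {"dx": 0.12, "dy": 0, "dz": 0, "spin": 0, "jaw": 1},
])

```text
time: 12.32
tcp_pos: [0.5096, 0.197, 0.0471]
eef_rot: [[0.331, 0.944, -0.001], [0.944, -0.331, -0.0], [-0.0, -0.0, -1.0]]
wrist_force: [-4.6, -2.4, -2.1]
finger_gap: 0.0265
grasp_force: 63.8
```

```bash
python3 - <<'E'
from h import *
import pickle
go([.4972,.1631,.0471],-19.3)
s=read_state(); R=np.array(s['eef_rot']); print('F tool',R.T@s['wrist_force'],'T',R.T@s['torque'])
# w9: where is the bed edge / dock in world
c=pickle.load(open('w9.pkl','rb'))
a=ray(np.array([257,373])*.64,.012,c);b=ray(np.array([531,373])*.64,.012,c);k=ray(np.array([392,172])*.64,.062,c);print(a,b,(a+b)/2,k)
ax=np.array([.33,.944]); print('tcp past bed edge mm',(np.array(s['tcp_pos'][:2])-((a+b)/2)[:2])@ax*1000,'w9 block rear from edge',(k-(a+b)/2)[:2]@ax*1000)
E
```

```text
t 12.32 tcp [0.5096 0.197  0.0471] yaw_y -19.3 rows dx dy dz [-1.202e-01 -1.700e-03 -1.000e-04] spin -0.0 gap 0.026469231149253526 F [-4.6 -2.4 -2.1] q [-48.  26.  30. 106. -16.  52. -31.]
F tool [-3.8140417  -3.57843144  2.10557711] T [ 0.59851644 -0.82463787 -0.44485031]
[0.44829656 0.17570861 0.012     ] [0.54588387 0.14135618 0.012     ] [0.49709021 0.1585324  0.012     ] [0.52080201 0.22858356 0.062     ]
tcp past bed edge mm 40.398216222131246 w9 block rear from edge 73.9531868080188
```

Call:
send_rows([
  {"dx": 0.01, "dy": -0.0015, "dz": 0, "spin": 0, "jaw": 1},
  {"dx": 0.02, "dy": -0.0015, "dz": 0, "spin": 0, "jaw": 1},
  {"dx": 0.03, "dy": -0.0015, "dz": 0, "spin": 0, "jaw": 1},
  {"dx": 0.04, "dy": -0.0015, "dz": 0, "spin": 0, "jaw": 1},
  {"dx": 0.05, "dy": -0.0015, "dz": 0, "spin": 0, "jaw": 1},
  {"dx": 0.06, "dy": -0.0015, "dz": 0, "spin": 0, "jaw": 1},
  {"dx": 0.07, "dy": -0.0015, "dz": 0, "spin": 0, "jaw": 1},
  {"dx": 0.08, "dy": -0.0015, "dz": 0, "spin": 0, "jaw": 1},
  {"dx": 0.09, "dy": -0.0015, "dz": 0, "spin": 0, "jaw": 1},
  {"dx": 0.095, "dy": -0.0015, "dz": 0, "spin": 0, "jaw": 1},
])

```text
time: 13.15
tcp_pos: [0.5176, 0.2197, 0.0465]
eef_rot: [[0.333, 0.943, -0.004], [0.943, -0.333, -0.006], [-0.007, -0.002, -1.0]]
wrist_force: [-13.1, -17.5, 8.7]
finger_gap: 0.0267
grasp_force: 65.2
```

```bash
python3 - <<'E'
from h import *
import pickle,cv2
go([.5096,.197,.0471],-19.3)
im,c=wcam(); cv2.imwrite('pics/w10.png',cv2.resize(im[...,::-1],(800,600))); pickle.dump(c,open('w10.pkl','wb'))
s=read_state(); R=np.array(s['eef_rot']); print('F tool',R.T@s['wrist_force'],'T',R.T@s['torque'])
E
```

```text
t 13.15 tcp [0.5176 0.2197 0.0465] yaw_y -19.44 rows dx dy dz [-0.0803  0.0001 -0.0014] spin -0.0004 gap 0.026674937574772975 F [-13.1 -17.5   8.7] q [-49.  28.  29. 103. -16.  54. -33.]
F tool [-16.55865419  -5.74917587  -4.18441216] T [ 0.83309551 -3.30302521 -0.81387685]
```

Call:
send_rows([
  {"dx": 0.01, "dy": -0.003, "dz": 0, "spin": 0, "jaw": 1},
  {"dx": 0.02, "dy": -0.004, "dz": 0, "spin": 0, "jaw": 1},
  {"dx": 0.02, "dy": -0.004, "dz": 0, "spin": 0, "jaw": 1},
  {"dx": 0.02, "dy": -0.004, "dz": 0, "spin": 0, "jaw": 1},
  {"dx": 0.02, "dy": -0.004, "dz": 0, "spin": 0, "jaw": 1},
  {"dx": 0.02, "dy": -0.004, "dz": 0, "spin": 0, "jaw": 1},
  {"dx": 0.02, "dy": -0.004, "dz": 0, "spin": 0, "jaw": 1},
  {"dx": 0.02, "dy": -0.004, "dz": 0, "spin": 0, "jaw": 1},
  {"dx": 0.02, "dy": -0.004, "dz": 0, "spin": 0, "jaw": 1},
  {"dx": 0.02, "dy": -0.004, "dz": 0, "spin": 0, "jaw": 1},
])

```text
time: 14.03
tcp_pos: [0.5177, 0.2199, 0.0465]
eef_rot: [[0.337, 0.942, -0.008], [0.941, -0.337, -0.011], [-0.013, -0.003, -1.0]]
wrist_force: [-18.5, -30.7, 17.1]
finger_gap: 0.0266
grasp_force: 66.5
```

```bash
python3 - <<'E'
from h import *
import pickle,cv2
go([.5096,.197,.0471],-19.3)
im,c=wcam(); cv2.imwrite('pics/w11.png',cv2.resize(im[...,::-1],(800,600))); pickle.dump(c,open('w11.pkl','wb'))
s=read_state(); R=np.array(s['eef_rot']); print('F tool',R.T@s['wrist_force'],'T',R.T@s['torque'])
E
```

```text
t 14.03 tcp [0.5177 0.2199 0.0465] yaw_y -19.69 rows dx dy dz [-0.0809  0.0004 -0.0011] spin -0.0011 gap 0.02660146223611966 F [-18.5 -30.7  17.1] q [-49.  28.  29. 103. -16.  54. -33.]
F tool [-34.8106324   -6.08564758 -17.12586264] T [ 1.09687769 -6.98648185 -1.20669809]
```

Call:
send_rows([
  {"dx": -0.01, "dy": 0.003, "dz": 0, "spin": 0, "jaw": 1},
  {"dx": -0.02, "dy": 0.004, "dz": 0, "spin": 0, "jaw": 1},
  {"dx": -0.03, "dy": 0.004, "dz": 0, "spin": 0, "jaw": 1},
  {"dx": -0.03, "dy": 0.004, "dz": 0, "spin": 0, "jaw": 1},
  {"dx": -0.03, "dy": 0.004, "dz": 0, "spin": 0, "jaw": 1},
  {"dx": -0.03, "dy": 0.004, "dz": 0, "spin": 0, "jaw": 1},
  {"dx": -0.03, "dy": 0.004, "dz": 0, "spin": 0, "jaw": 1},
  {"dx": -0.03, "dy": 0.004, "dz": 0, "spin": 0, "jaw": 1},
  {"dx": -0.03, "dy": 0.004, "dz": 0, "spin": 0, "jaw": 1},
  {"dx": -0.03, "dy": 0.004, "dz": 0, "spin": 0, "jaw": 1},
])

```text
time: 14.92
tcp_pos: [0.5175, 0.2196, 0.0469]
eef_rot: [[0.331, 0.943, -0.001], [0.943, -0.331, -0.002], [-0.002, -0.0, -1.0]]
wrist_force: [-5.5, -6.5, -0.8]
finger_gap: 0.0266
grasp_force: 63.9
```

```bash
python3 - <<'E'
from h import *
import pickle,cv2
go([.5177,.2199,.0471],-19.3)
im,c=wcam(); cv2.imwrite('pics/w12.png',cv2.resize(im[...,::-1],(800,600))); pickle.dump(c,open('w12.pkl','wb'))
s=read_state(); R=np.array(s['eef_rot']); print('F tool',R.T@s['wrist_force'])
# dock frame from bed edge mid (w9) and axis
e=np.array([.4971,.1585]); yaw=np.arctan2(.944,.33); d=np.array([np.cos(yaw),np.sin(yaw)]); q=[*(e+.135*d),yaw]; print('dock',q)
hsv=cv2.cvtColor(im,cv2.COLOR_RGB2HSV)
for y in(-36,36):
  for th in(0,.1,.2,.3):
    # bar centre rotating about pivot x85 z34
    v=np.array([-94,15]); r=np.array([v[0]*np.cos(th)+v[1]*np.sin(th),-v[0]*np.sin(th)+v[1]*np.cos(th)])
    print(y,th,proj(pose(0,q,[[85+r[0],y,34+r[1]]]),c).round(1).tolist())
  u=int(proj(pose(0,q,[[-9,y,49]]),c)[0,0]); print('col',u,[(v,*map(int,hsv[v,u,1:])) for v in range(0,150,5)])
E
```

```text
t 14.92 tcp [0.5175 0.2196 0.0469] yaw_y -19.36 rows dx dy dz [ 0.0011  0.0004 -0.0006] spin -0.0002 gap 0.02657768731249146 F [-5.5 -6.5 -0.8] q [-49.  28.  29. 103. -16.  53. -32.]
F tool [-7.73207206 -1.88137997  0.94538929]
dock [np.float64(0.5416491981216507), np.float64(0.28593770614193403), np.float64(1.2344990439640877)]
-36 0 [[342.5, 130.7]]
-36 0.1 [[350.1, 128.0]]
-36 0.2 [[358.9, 122.2]]
-36 0.3 [[368.9, 112.5]]
col 342 [(0, 10, 220), (5, 14, 220), (10, 16, 219), (15, 15, 217), (20, 16, 207), (25, 15, 86), (30, 14, 198), (35, 14, 219), (40, 17, 214), (45, 17, 219), (50, 15, 219), (55, 14, 145), (60, 44, 127), (65, 138, 98), (70, 124, 138), (75, 113, 135), (80, 7, 116), (85, 16, 113), (90, 119, 139), (95, 125, 135), (100, 125, 139), (105, 123, 139), (110, 122, 140), (115, 125, 139), (120, 15, 87), (125, 10, 130), (130, 9, 163), (135, 13, 178), (140, 10, 178), (145, 11, 142)]
36 0 [[162.7, 131.0]]
36 0.1 [[155.4, 128.3]]
36 0.2 [[146.8, 122.5]]
36 0.3 [[137.0, 112.7]]
col 162 [(0, 15, 217), (5, 16, 218), (10, 14, 222), (15, 16, 217), (20, 16, 208), (25, 19, 218), (30, 15, 220), (35, 15, 219), (40, 17, 210), (45, 17, 211), (50, 17, 210), (55, 17, 215), (60, 19, 121), (65, 144, 106), (70, 136, 105), (75, 138, 129), (80, 135, 130), (85, 147, 127), (90, 138, 131), (95, 136, 129), (100, 133, 130), (105, 135, 128), (110, 133, 130), (115, 132, 131), (120, 134, 120), (125, 9, 111), (130, 10, 153), (135, 9, 169), (140, 12, 175), (145, 9, 164)]
```

The bail bar sits at rows about 122–147, which matches the down position, and the slide is hard against the stop. I'll release, rise and head for the pin.

Call:
send_rows([
  {"dx": 0, "dy": 0, "dz": 0, "spin": 0, "jaw": -1},
  {"dx": 0, "dy": 0, "dz": 0, "spin": 0, "jaw": -1},
  {"dx": 0, "dy": 0, "dz": 0, "spin": 0, "jaw": -1},
  {"dx": 0, "dy": 0, "dz": 0, "spin": 0, "jaw": -1},
  {"dx": 0, "dy": 0, "dz": -0.05, "spin": 0, "jaw": -1},
  {"dx": 0, "dy": 0, "dz": -0.15, "spin": 0, "jaw": -1},
  {"dx": 0, "dy": 0, "dz": -0.28, "spin": 0, "jaw": -1},
  {"dx": 0, "dy": 0, "dz": -0.41, "spin": 0, "jaw": -1},
  {"dx": 0, "dy": 0, "dz": -0.51, "spin": 0, "jaw": -1},
  {"dx": 0, "dy": 0, "dz": -0.51, "spin": 0, "jaw": -1},
])

```text
time: 15.8
tcp_pos: [0.5212, 0.2221, 0.2077]
eef_rot: [[0.331, 0.944, 0.01], [0.944, -0.331, 0.006], [0.009, 0.008, -1.0]]
wrist_force: [1.3, -0.4, 0.3]
finger_gap: 0.0852
grasp_force: 0.0
```

```bash
python3 - <<'E'
from h import *
import pickle,cv2
go([.638,-.058,.2],-19.3)
im,c=wcam(); cv2.imwrite('pics/w13.png',cv2.resize(im[...,::-1],(800,600))); pickle.dump(c,open('w13.pkl','wb'))
q=[.54165,.28594,1.2345]
print(proj(pose(0,q,[[42.5,0,78],[-9,45,49],[-9,-45,49],[67.5,39,78],[17.5,-39,78]]),c).round(1).tolist())
E
```

```text
t 15.8 tcp [0.5212 0.2221 0.2077] yaw_y -19.34 rows dx dy dz [-0.7524  0.6763  0.0236] spin -0.0001 gap 0.08521436190169808 F [ 1.3 -0.4  0.3] q [-53.  17.  33.  94. -10.  71. -37.]
[[246.9, 59.2], [199.1, 119.7], [295.5, 119.2], [199.9, 31.9], [294.1, 89.4]]
```

Call:
send_rows([
  {"dx": -0.985, "dy": 0.677, "dz": 0, "spin": 0, "jaw": -1},
  {"dx": -0.985, "dy": 0.677, "dz": 0, "spin": 0, "jaw": -1},
  {"dx": -0.985, "dy": 0.677, "dz": 0, "spin": 0, "jaw": -1},
  {"dx": -0.985, "dy": 0.677, "dz": 0, "spin": 0, "jaw": -1},
  {"dx": -0.985, "dy": 0.677, "dz": 0, "spin": 0, "jaw": -1},
  {"dx": -0.985, "dy": 0.677, "dz": 0, "spin": 0, "jaw": -1},
  {"dx": -0.985, "dy": 0.677, "dz": 0, "spin": 0, "jaw": -1},
  {"dx": -0.985, "dy": 0.677, "dz": 0, "spin": 0, "jaw": -1},
  {"dx": -0.985, "dy": 0.677, "dz": 0, "spin": 0, "jaw": -1},
  {"dx": -0.985, "dy": 0.677, "dz": 0, "spin": 0, "jaw": -1},
])

```text
time: 16.68
tcp_pos: [0.6108, -0.1334, 0.1992]
eef_rot: [[0.34, 0.941, -0.001], [0.941, -0.34, -0.004], [-0.004, 0.001, -1.0]]
wrist_force: [-1.4, -1.0, 0.2]
finger_gap: 0.0852
grasp_force: 0.0
```

```bash
python3 - <<'E'
from h import *
import pickle,cv2
go([.638,-.058,.2],-19.3)
grab_frame('top')
im,c=wcam(); cv2.imwrite('pics/w14.png',cv2.resize(im[...,::-1],(800,600))); pickle.dump(c,open('w14.pkl','wb'))
p=proj(np.array([[.638,-.058,.1]]),c)[0].round(1); print(p)
a=cv2.resize(cv2.imread('pics/w13.png'),(512,384)); b=im[...,::-1]
x,y=map(int,p); A=cv2.resize(a[0:150,190:310],(480,600),interpolation=cv2.INTER_CUBIC); print('A off 190,0 x4')
y0=max(0,y-75);x0=x-40; B=cv2.resize(b[y0:y0+150,x0:x0+80],(320,600),interpolation=cv2.INTER_CUBIC); print('B off',x0,y0)
cv2.imwrite('pics/c3.png',np.hstack([A,B]))
E
```

```text
t 16.68 tcp [ 0.6108 -0.1334  0.1992] yaw_y -19.85 rows dx dy dz [ 2.672e-01 -1.000e-04 -3.800e-03] spin -0.0015 gap 0.08516261009660075 F [-1.4 -1.   0.2] q [-19.  28.  40.  85. -18.  74.   3.]
[252.4  95.5]
A off 190,0 x4
B off 212 20
```

View pics/c3.png

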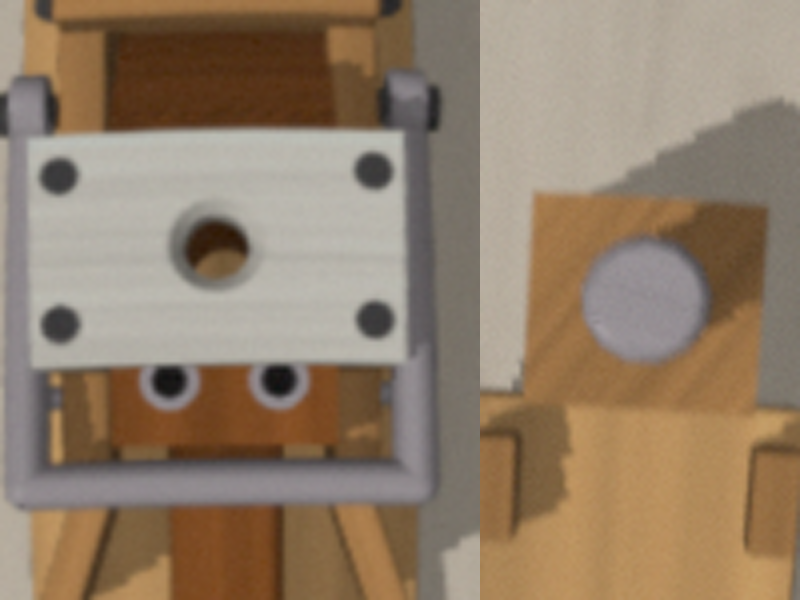

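Left crop: the slide is home, the bail is down behind the block, and the bridge hole at (215,246) lines up with the slide's hole. Right crop: pin top at (646,300).

```bash
python3 - <<'E'
from h import *
import pickle
c13,c14=[pickle.load(open(f'w{i}.pkl','rb')) for i in(13,14)]
h=ray(np.array([215,246])/4+[190,0],.078,c13)
bc=[ray(np.array(u)/4+[190,0],.078,c13) for u in((58,176),(374,170),(60,325),(376,320))]
pin=ray(np.array([166,300])/4+[212,20],.1,c14)
print('hole',h,'screws mid',np.mean(bc,0),'pin',pin)
go([pin[0],pin[1],.092],-19.3)
E
```

```text
hole [0.552568   0.32506636 0.078     ] screws mid [0.55302203 0.32531728 0.078     ] pin [ 0.63888447 -0.05791601  0.1       ]
t 16.78 tcp [ 0.6113 -0.1267  0.1989] yaw_y -19.49 rows dx dy dz [0.2472 0.0108 0.3561] spin -0.0005 gap 0.0854557548503284 F [-0.4  0.2 -1.2] q [-19.  27.  39.  85. -18.  74.   2.]
```

Call:
send_rows([
  {"dx": 0.12, "dy": 0.011, "dz": 0, "spin": 0, "jaw": -1},
  {"dx": 0.245, "dy": 0.011, "dz": 0.02, "spin": 0, "jaw": -1},
  {"dx": 0.245, "dy": 0.011, "dz": 0.1, "spin": 0, "jaw": -1},
  {"dx": 0.245, "dy": 0.011, "dz": 0.2, "spin": 0, "jaw": -1},
  {"dx": 0.245, "dy": 0.011, "dz": 0.28, "spin": 0, "jaw": -1},
  {"dx": 0.245, "dy": 0.011, "dz": 0.34, "spin": 0, "jaw": -1},
  {"dx": 0.245, "dy": 0.011, "dz": 0.355, "spin": 0, "jaw": -1},
  {"dx": 0.245, "dy": 0.011, "dz": 0.355, "spin": 0, "jaw": -1},
  {"dx": 0.245, "dy": 0.011, "dz": 0.355, "spin": 0, "jaw": -1},
  {"dx": 0.245, "dy": 0.011, "dz": 0.355, "spin": 0, "jaw": -1},
])

```text
time: 17.62
tcp_pos: [0.64, -0.0565, 0.0953]
eef_rot: [[0.33, 0.944, 0.002], [0.944, -0.33, 0.0], [0.001, 0.002, -1.0]]
wrist_force: [0.3, 0.5, 0.7]
finger_gap: 0.0852
grasp_force: 0.0
```

```bash
python3 - <<'E'
from h import *
import pickle,cv2
go([.6389,-.0579,.092],-19.3)
im,c=wcam(); cv2.imwrite('pics/w15.png',im[...,::-1]); pickle.dump(c,open('w15.pkl','wb'))
p=proj(np.array([[.6389,-.0579,.1]]),c)[0]; print(p)
h=cv2.cvtColor(im,cv2.COLOR_RGB2HSV)
# grey (low saturation, bright) mask
x,y=map(int,p)
for v in range(y-60,min(384,y+60),6): print(v,''.join('#' if (h[v,u,1]<40 and h[v,u,2]>110) else ('.' if h[v,u,2]<60 else '-') for u in range(150,360,3)))
E
```

```text
t 17.62 tcp [ 0.64   -0.0565  0.0953] yaw_y -19.27 rows dx dy dz [-0.0057 -0.0019  0.011 ] spin 0.0001 gap 0.08520800501924432 F [0.3 0.5 0.7] q [-23.  35.  36.  88. -22.  64.  -2.]
[249.39227041 273.77281133]
213 --.################------------------------------#####################
219 --.################------------------------------#########-###########
225 -..################---------###------------------#####################
231 -.-################--------##-.--...-.-----------#########-#-#########
237 .....#########------------#---..-....-..---------##############.....##
243 .-...-#######----------------...-..-.....-----------###########......-
249 ......#######----------------..----......-----------##########........
255 ......#######--------------------------..-----------##########........
261 ......#######-------------##########----------------##########........
267 ......-######------------################-----------##########........
273 ......#######------------################-----------##########........
279 .....-#######-------------###############----------############.......
285 ....-########--------------#############-----------#############......
291 ....-#########-----------------######--------------#############-.....
297 ....-#########------------------------------------###############.....
303 ..--.#########-----------------------------------#################....
309 .....#########-----------------------------------###############......
315 ......########----------------------------------##############........
321 .......-######---............----------............#########-.........
327 .........####..........................................-###...........
```

Call:
send_rows([
  {"dx": -0.005, "dy": 0, "dz": 0.006, "spin": 0, "jaw": -1},
  {"dx": -0.005, "dy": 0, "dz": 0.006, "spin": 0, "jaw": -1},
  {"dx": -0.005, "dy": 0, "dz": 0.006, "spin": 0, "jaw": 1},
  {"dx": -0.005, "dy": 0, "dz": 0.006, "spin": 0, "jaw": 1},
  {"dx": -0.005, "dy": 0, "dz": 0.006, "spin": 0, "jaw": 1},
  {"dx": -0.005, "dy": 0, "dz": 0.006, "spin": 0, "jaw": 1},
  {"dx": -0.005, "dy": 0, "dz": 0.006, "spin": 0, "jaw": 1},
  {"dx": -0.005, "dy": 0, "dz": 0.006, "spin": 0, "jaw": 1},
  {"dx": -0.005, "dy": 0, "dz": 0.006, "spin": 0, "jaw": 1},
  {"dx": -0.005, "dy": 0, "dz": 0.006, "spin": 0, "jaw": 1},
])

```text
time: 18.5
tcp_pos: [0.6388, -0.0584, 0.0921]
eef_rot: [[0.331, 0.944, 0.0], [0.944, -0.331, -0.0], [0.0, 0.0, -1.0]]
wrist_force: [-0.0, -0.1, 2.4]
finger_gap: 0.0225
grasp_force: 59.0
```

```bash
python3 - <<'E'
from h import *
import pickle,cv2
go([.6389,-.0579,.17],-19.3)
E
```

```text
t 18.5 tcp [ 0.6388 -0.0584  0.0921] yaw_y -19.31 rows dx dy dz [ 0.0016 -0.     -0.2597] spin -0.0 gap 0.02246471032104346 F [-0.  -0.1  2.4] q [-22.  35.  36.  89. -22.  64.  -1.]
```

Call:
send_rows([
  {"dx": 0, "dy": 0, "dz": -0.12, "spin": 0, "jaw": 1},
  {"dx": 0, "dy": 0, "dz": -0.24, "spin": 0, "jaw": 1},
  {"dx": 0, "dy": 0, "dz": -0.36, "spin": 0, "jaw": 1},
  {"dx": 0.1, "dy": -0.06, "dz": -0.36, "spin": 0, "jaw": 1},
  {"dx": 0.2, "dy": -0.13, "dz": -0.36, "spin": 0, "jaw": 1},
  {"dx": 0.31, "dy": -0.2, "dz": -0.36, "spin": 0, "jaw": 1},
  {"dx": 0.42, "dy": -0.27, "dz": -0.36, "spin": 0, "jaw": 1},
  {"dx": 0.53, "dy": -0.34, "dz": -0.36, "spin": 0, "jaw": 1},
  {"dx": 0.64, "dy": -0.41, "dz": -0.36, "spin": 0, "jaw": 1},
  {"dx": 0.72, "dy": -0.46, "dz": -0.36, "spin": 0, "jaw": 1},
])

```text
time: 19.33
tcp_pos: [0.578, 0.1956, 0.1994]
eef_rot: [[0.327, 0.945, -0.001], [0.945, -0.327, 0.001], [0.001, -0.002, -1.0]]
wrist_force: [0.0, 0.6, -1.3]
finger_gap: 0.0222
grasp_force: 61.9
```

```bash
python3 - <<'E'
from h import *
go([.5528,.3249,.2],-19.3)
E
```

```text
t 19.33 tcp [0.578  0.1956 0.1994] yaw_y -19.11 rows dx dy dz [ 0.3798 -0.2206 -0.0013] spin 0.0005 gap 0.022192812351649358 F [ 0.   0.6 -1.3] q [-47.  25.  35.  87. -15.  73. -30.]
```

Call:
send_rows([
  {"dx": 0.1, "dy": -0.06, "dz": 0, "spin": 0, "jaw": 1},
  {"dx": 0.2, "dy": -0.12, "dz": 0, "spin": 0, "jaw": 1},
  {"dx": 0.3, "dy": -0.18, "dz": 0, "spin": 0, "jaw": 1},
  {"dx": 0.36, "dy": -0.215, "dz": 0, "spin": 0, "jaw": 1},
  {"dx": 0.391, "dy": -0.233, "dz": 0, "spin": 0, "jaw": 1},
  {"dx": 0.391, "dy": -0.233, "dz": 0, "spin": 0, "jaw": 1},
  {"dx": 0.391, "dy": -0.233, "dz": 0, "spin": 0, "jaw": 1},
  {"dx": 0.391, "dy": -0.233, "dz": 0, "spin": 0, "jaw": 1},
  {"dx": 0.391, "dy": -0.233, "dz": 0, "spin": 0, "jaw": 1},
  {"dx": 0.391, "dy": -0.233, "dz": 0, "spin": 0, "jaw": 1},
])

```text
time: 20.17
tcp_pos: [0.5535, 0.3228, 0.2001]
eef_rot: [[0.334, 0.943, 0.0], [0.943, -0.334, -0.0], [-0.0, 0.0, -1.0]]
wrist_force: [-0.1, -0.8, -0.1]
finger_gap: 0.0224
grasp_force: 61.9
```

```bash
python3 - <<'E'
from h import *
go([.5528,.3249,.175],-19.3)
E
```

```text
t 20.17 tcp [0.5535 0.3228 0.2001] yaw_y -19.49 rows dx dy dz [ 0.0057 -0.0045  0.0838] spin -0.0005 gap 0.02236266434682485 F [-0.1 -0.8 -0.1] q [-56.  28.  33.  82. -15.  75. -42.]
```

Call:
send_rows([
  {"dx": 0.006, "dy": -0.004, "dz": 0.03, "spin": 0, "jaw": 1},
  {"dx": 0.006, "dy": -0.004, "dz": 0.06, "spin": 0, "jaw": 1},
  {"dx": 0.006, "dy": -0.004, "dz": 0.09, "spin": 0, "jaw": 1},
  {"dx": 0.006, "dy": -0.004, "dz": 0.1, "spin": 0, "jaw": 1},
  {"dx": 0.006, "dy": -0.004, "dz": 0.1, "spin": 0, "jaw": 1},
  {"dx": 0.006, "dy": -0.004, "dz": 0.1, "spin": 0, "jaw": 1},
  {"dx": 0.006, "dy": -0.004, "dz": 0.1, "spin": 0, "jaw": 1},
  {"dx": 0.006, "dy": -0.004, "dz": 0.1, "spin": 0, "jaw": 1},
  {"dx": 0.006, "dy": -0.004, "dz": 0.1, "spin": 0, "jaw": 1},
  {"dx": 0.006, "dy": -0.004, "dz": 0.1, "spin": 0, "jaw": 1},
])

```text
time: 21.0
tcp_pos: [0.5522, 0.3271, 0.1702]
eef_rot: [[0.331, 0.944, 0.0], [0.944, -0.331, 0.0], [0.0, 0.0, -1.0]]
wrist_force: [0.4, 0.1, -1.0]
finger_gap: 0.0226
grasp_force: 61.9
```

```bash
python3 - <<'E'
from h import *
import cv2,pickle
go([.5528,.3249,.16],-19.3)
im,c=wcam(); cv2.imwrite('pics/w16.png',im[...,::-1]); pickle.dump(c,open('w16.pkl','wb'))
h=cv2.cvtColor(im,cv2.COLOR_RGB2HSV)
print(proj(np.array([[.5528,.3252,.078],[.5528,.3249,.178]]),c))
for v in range(150,330,6): print(v,''.join('#' if (h[v,u,1]<40 and h[v,u,2]>110) else ('.' if h[v,u,2]<60 else '-') for u in range(150,360,3)))
E
```

```text
t 21.0 tcp [0.5522 0.3271 0.1702] yaw_y -19.31 rows dx dy dz [-0.0064  0.0043  0.0341] spin -0.0 gap 0.022595920558437208 F [ 0.4  0.1 -1. ] q [-56.  29.  32.  84. -16.  71. -41.]
[[252.21200436 202.49949258]
 [253.62751363 277.97537369]]
150 ##################----------------------------------#-#######---------
156 ##################----------------------------------#-######----------
162 ##################----------------------------------#-#######---------
168 #################-----------------------------------#-#######---------
174 #####################################################-#######---------
180 ##################---##########################-...##-########--------
186 -##################--###############################--########--------
192 -####################################################-#########-------
198 ################################.....###############--#########-------
204 ###############################------###############--#########-------
210 ################################-----################-#########-------
216 ###############################-
[... 688 characters left out ...]
...........-#####........
276 ..........................-#---#----##--##............................
282 ..........................--##-#--########............................
288 ..........................-----#########--............................
294 ..........................----------------............................
300 ........................--------------------..........................
306 ........................---------------------........................-
312 ........................---------------------.........................
318 ........................--------------------..........................
324 ......................................................................
```

Call:
send_rows([
  {"dx": -0.005, "dy": 0.004, "dz": 0.0, "spin": 0, "jaw": 1},
  {"dx": -0.005, "dy": 0.004, "dz": 0.0, "spin": 0, "jaw": 1},
  {"dx": -0.005, "dy": 0.004, "dz": 0.0, "spin": 0, "jaw": 1},
  {"dx": -0.005, "dy": 0.004, "dz": 0.01, "spin": 0, "jaw": 1},
  {"dx": -0.005, "dy": 0.004, "dz": 0.02, "spin": 0, "jaw": 1},
  {"dx": -0.005, "dy": 0.004, "dz": 0.03, "spin": 0, "jaw": 1},
  {"dx": -0.005, "dy": 0.004, "dz": 0.04, "spin": 0, "jaw": 1},
  {"dx": -0.005, "dy": 0.004, "dz": 0.05, "spin": 0, "jaw": 1},
  {"dx": -0.005, "dy": 0.004, "dz": 0.05, "spin": 0, "jaw": 1},
  {"dx": -0.005, "dy": 0.004, "dz": 0.05, "spin": 0, "jaw": 1},
])

```text
time: 21.88
tcp_pos: [0.5526, 0.3252, 0.1545]
eef_rot: [[0.331, 0.944, -0.001], [0.944, -0.331, -0.0], [-0.001, -0.0, -1.0]]
wrist_force: [-0.3, 0.2, -1.1]
finger_gap: 0.0221
grasp_force: 61.9
```

```bash
python3 - <<'E'
from h import *
go([.5528,.3249,.110],-19.3)
s=read_state(); R=np.array(s['eef_rot']); print('F tool',R.T@s['wrist_force'],'T',R.T@s['torque'])
E
```

```text
t 21.88 tcp [0.5526 0.3252 0.1545] yaw_y -19.31 rows dx dy dz [-0.0005  0.001   0.1484] spin -0.0 gap 0.022106660743334994 F [-0.3  0.2 -1.1] q [-56.  30.  32.  85. -16.  70. -41.]
F tool [ 0.13959102 -0.3172504   1.14860673] T [-0.01308832 -0.01394567 -0.02200967]
```

Call:
send_rows([
  {"dx": 0, "dy": 0, "dz": 0.013, "spin": 0, "jaw": 1},
  {"dx": 0, "dy": 0, "dz": 0.026, "spin": 0, "jaw": 1},
  {"dx": 0, "dy": 0, "dz": 0.039, "spin": 0, "jaw": 1},
  {"dx": 0, "dy": 0, "dz": 0.052, "spin": 0, "jaw": 1},
  {"dx": 0, "dy": 0, "dz": 0.065, "spin": 0, "jaw": 1},
  {"dx": 0, "dy": 0, "dz": 0.078, "spin": 0, "jaw": 1},
  {"dx": 0, "dy": 0, "dz": 0.091, "spin": 0, "jaw": 1},
  {"dx": 0, "dy": 0, "dz": 0.104, "spin": 0, "jaw": 1},
  {"dx": 0, "dy": 0, "dz": 0.117, "spin": 0, "jaw": 1},
  {"dx": 0, "dy": 0, "dz": 0.13, "spin": 0, "jaw": 1},
])

```text
time: 22.72
tcp_pos: [0.5527, 0.3253, 0.1154]
eef_rot: [[0.331, 0.944, -0.0], [0.944, -0.331, -0.0], [-0.0, -0.0, -1.0]]
wrist_force: [0.0, 0.1, -0.8]
finger_gap: 0.022
grasp_force: 62.0
```

```bash
python3 - <<'E'
from h import *
go([.5528,.3249,.110],-19.3)
s=read_state(); R=np.array(s['eef_rot']); print('F tool',R.T@s['wrist_force'],'T',R.T@s['torque'])
E
```

```text
t 22.72 tcp [0.5527 0.3253 0.1154] yaw_y -19.31 rows dx dy dz [-0.001   0.0007  0.0182] spin -0.0 gap 0.02204448353811716 F [ 0.   0.1 -0.8] q [-55.  32.  31.  87. -18.  66. -40.]
F tool [0.09813358 0.00591816 0.80138681] T [ 0.00626046 -0.00888712 -0.05081797]
```

Call:
send_rows([
  {"dx": 0, "dy": 0, "dz": 0.005, "spin": 0, "jaw": 1},
  {"dx": 0, "dy": 0, "dz": 0.009, "spin": 0, "jaw": 1},
  {"dx": 0, "dy": 0, "dz": 0.013, "spin": 0, "jaw": 1},
  {"dx": 0, "dy": 0, "dz": 0.016, "spin": 0, "jaw": 1},
  {"dx": 0, "dy": 0, "dz": 0.019, "spin": 0, "jaw": 1},
  {"dx": 0, "dy": 0, "dz": 0.021, "spin": 0, "jaw": 1},
  {"dx": 0, "dy": 0, "dz": 0.022, "spin": 0, "jaw": 1},
  {"dx": 0, "dy": 0, "dz": 0.022, "spin": 0, "jaw": 1},
  {"dx": 0, "dy": 0, "dz": 0.022, "spin": 0, "jaw": 1},
  {"dx": 0, "dy": 0, "dz": 0.022, "spin": 0, "jaw": 1},
])

```text
time: 23.55
tcp_pos: [0.5529, 0.3253, 0.1103]
eef_rot: [[0.331, 0.944, 0.0], [0.944, -0.331, 0.001], [0.001, 0.0, -1.0]]
wrist_force: [-1.9, -0.4, 5.0]
finger_gap: 0.0222
grasp_force: 62.7
```

```bash
python3 - <<'E'
from h import *
go([.5528,.3249,.110],-19.3)
s=read_state(); R=np.array(s['eef_rot']); print('F tool',R.T@s['wrist_force'],'T',R.T@s['torque'])
E
```

```text
t 23.55 tcp [0.5529 0.3253 0.1103] yaw_y -19.31 rows dx dy dz [-0.0015  0.0002  0.0009] spin -0.0 gap 0.022248894292645788 F [-1.9 -0.4  5. ] q [-55.  33.  31.  87. -18.  65. -40.]
F tool [-0.99784584 -1.68590596 -5.01294128] T [ 0.51176849 -0.45859037 -0.01409314]
```

Call:
send_rows([
  {"dx": 0, "dy": 0, "dz": -0.003, "spin": 0, "jaw": -1},
  {"dx": 0, "dy": 0, "dz": -0.003, "spin": 0, "jaw": -1},
  {"dx": 0, "dy": 0, "dz": -0.003, "spin": 0, "jaw": -1},
  {"dx": 0, "dy": 0, "dz": -0.003, "spin": 0, "jaw": -1},
  {"dx": 0, "dy": 0, "dz": -0.003, "spin": 0, "jaw": -1},
  {"dx": 0, "dy": 0, "dz": -0.05, "spin": 0, "jaw": -1},
  {"dx": 0, "dy": 0, "dz": -0.12, "spin": 0, "jaw": -1},
  {"dx": 0, "dy": 0, "dz": -0.22, "spin": 0, "jaw": -1},
  {"dx": -0.1, "dy": 0, "dz": -0.32, "spin": 0, "jaw": -1},
  {"dx": -0.2, "dy": 0, "dz": -0.32, "spin": 0, "jaw": -1},
])

```text
time: 24.38
tcp_pos: [0.5351, 0.2705, 0.2108]
eef_rot: [[0.328, 0.945, 0.007], [0.945, -0.328, 0.004], [0.007, 0.006, -1.0]]
wrist_force: [1.2, -1.1, 1.4]
finger_gap: 0.0853
grasp_force: 0.0
```

```bash
python3 - <<'E'
from h import *
import cv2
go([.5528,.3249,.2],-19.3)
im,c=wcam(); cv2.imwrite('pics/w17.png',im[...,::-1]); h=cv2.cvtColor(im,cv2.COLOR_RGB2HSV)
# pin grip top if seated: z=.024+.094; find grey disc near the prediction, bail bar rows
P=np.array([[.5528,.3252,.118],[.5528,.3252,.078]]); print(proj(P,c))
q=[.54165,.28594,1.2345]; print('bar',proj(pose(0,q,[[-9,36,49],[-9,-36,49]]),c))
for v in range(0,150,6): print(v,''.join('#' if (h[v,u,1]<22 and h[v,u,2]>100) else ('.' if h[v,u,2]<60 else '-') for u in range(170,340,2)))
E
```

```text
t 24.38 tcp [0.5351 0.2705 0.2108] yaw_y -19.14 rows dx dy dz [ 0.1903 -0.0038  0.0373] spin 0.0005 gap 0.08529832935655007 F [ 1.2 -1.1  1.4] q [-56.  22.  34.  88. -13.  73. -39.]
[[248.21117071 123.55870043]
 [248.3264168  120.46283163]]
bar [[213.80987115 170.52241538]
 [287.95752537 170.51745881]]
0 -------------------------------------------------------------------------------------
6 -------------------------------------------------------------------------------------
12 -------------------------------------------------------------------------------------
18 -------------------------------------------------------------------------------------
24 -------------------------------------------------------------------------------------
30 -------------------------------------------------------------------------------------
36 -------------------------------------------------------------------------------------
42 -------------------------------------------------------------------------------------
48 -----------------------------------------------------------------------------------
[... 734 characters left out ...]
####----##-###-#-#-#-#####-##-----------------###---------------------
108 -------------############################################----###---------------------
114 --------------#############################################-####---------------------
120 -------------###################################################---------------------
126 --------------##################################################---------------------
132 --------------##################################################---------------------
138 --------------###################################################--------------------
144 --------------###################################################--------------------
```

```bash
python3 - <<'E'
from h import *
import cv2
f=grab_frame('top')
im=cv2.imread('pics/w17.png'); g=cv2.cvtColor(im,cv2.COLOR_BGR2GRAY)
c=cv2.HoughCircles(g[60:200,180:320],cv2.HOUGH_GRADIENT,1,8,param1=60,param2=14,minRadius=11,maxRadius=28); print(c[0,:6]+[180,60,0] if c is not None else c)
hsv=cv2.cvtColor(im,cv2.COLOR_BGR2HSV)
for u in(214,288): print(u,[(v,int(hsv[v,u,1]),int(hsv[v,u,2])) for v in range(150,192,3)])
s=read_state(); print(s['time'],s['tcp_pos'])
E
```

```text
[[274.5        129.5         27.39999962]
 [260.5        129.5         27.39999962]
 [278.5        147.5         22.89999962]
 [248.5        126.5         17.39999962]
 [219.5        173.5         22.89999962]
 [249.5        116.5         22.89999962]]
214 [(150, 32, 135), (153, 34, 143), (156, 44, 152), (159, 71, 132), (162, 137, 112), (165, 136, 107), (168, 107, 107), (171, 59, 112), (174, 28, 119), (177, 18, 128), (180, 44, 146), (183, 69, 158), (186, 107, 164), (189, 140, 170)]
288 [(150, 19, 123), (153, 30, 136), (156, 41, 151), (159, 69, 145), (162, 123, 120), (165, 119, 116), (168, 98, 112), (171, 52, 118), (174, 24, 126), (177, 18, 127), (180, 28, 135), (183, 53, 131), (186, 92, 136), (189, 142, 140)]
24.4833 [0.53389626 0.2630196  0.20738406]
```

Call:
send_rows([
  {"dx": 0, "dy": 0, "dz": -0.1, "spin": 0, "jaw": -1},
  {"dx": 0, "dy": 0, "dz": -0.1, "spin": 0, "jaw": -1},
  {"dx": 0, "dy": 0, "dz": -0.1, "spin": 0, "jaw": -1},
  {"dx": 0, "dy": 0, "dz": -0.1, "spin": 0, "jaw": -1},
  {"dx": 0, "dy": 0, "dz": -0.1, "spin": 0, "jaw": -1},
  {"dx": 0, "dy": 0, "dz": -0.1, "spin": 0, "jaw": -1},
  {"dx": 0, "dy": 0, "dz": -0.1, "spin": 0, "jaw": -1},
  {"dx": 0, "dy": 0, "dz": -0.1, "spin": 0, "jaw": -1},
  {"dx": 0, "dy": 0, "dz": -0.1, "spin": 0, "jaw": -1},
  {"dx": 0, "dy": 0, "dz": -0.1, "spin": 0, "jaw": -1},
])

```text
time: 25.32
tcp_pos: [0.5328, 0.2686, 0.2351]
eef_rot: [[0.331, 0.944, -0.0], [0.944, -0.331, -0.0], [-0.0, -0.0, -1.0]]
wrist_force: [-0.3, 0.1, 0.0]
finger_gap: 0.0854
grasp_force: 0.0
```

```bash
python3 -c "
from workcell import close_job
print(close_job())"
```

```text
the job is handed in; nothing more can be done
None
```

I handed the job in at about 25 s of the 67 s limit. By the camera and force readings, the slide is hard against the end stop, the bail is down behind its block, and the pin stands in the bridge with its collar seated. The judge returned no verdict.

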